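Weigh the sample cylinders and put them up in the V-block rack

TASK

Weigh the steel sample cylinders that are on the bench, all together: lay every one of them down on the balance pan, then slide the counterpoise along the beam and let go, so that the loaded beam comes to rest level. Once that is done, move them to the V-block rack, each lying seated in a V groove of its own, swing the hold-down bar fully down over them when all are in, and leave the balance with its counterpoise back at zero; leave the wash bottle, bowl, jar, beaker and mug where they are.

Things in the scene. Friction and masses are not known exactly. Their poses are not given: they have to be found in the camera images.
- cyl1: one of up to three alike steel cylinders lying down: round middle 32 mm across, 76 mm long; a hexagonal collar at each end (38 mm across flats, 12 mm long, 38 to 50 mm from the centre), so it hardly rolls; small round noses, 118 mm overall; 0.18 to 0.32 kg. Origin at its centre (19 mm up on a collar flat), x axis along it. None if absent
- cyl2: the same kind of cylinder as cyl1, may be absent (None)
- cyl3: the same kind of cylinder as cyl1, may be absent (None)
- balance: beam balance fixed to the bench; origin on the bench under the beam's pivot. The beam lies along its y, 80 mm up; pan on the +y side (centre 125 mm from the pivot), counterpoise (0.75 kg) on the -y side. x is level across the beam. A post at y = -287 mm carries a black mark at the height of the level beam's end
- beam (a joint): tilt of the beam (rad), 0 = level, positive = pan side down, stops at -0.09 and +0.09; settles in about 1.5 s. Between the stops 10 mm more counterpoise travel lowers it by about 0.05 rad. Level when the pan is empty and the counterpoise at 0
- pan_top (a point): centre of the pan's flat upper face, about 108 mm above the bench; axes as the balance's. The pan stays level by itself and the load may lie anywhere on it. Inside 140 mm (x) by 264 mm (y), rim 14 mm high. Three cylinders fit side by side, axes along x, 68 mm apart in y
- poise (a joint): position of the sliding counterpoise (m): 0 = zero of the scale, 70 mm from the pivot; grows outward (the balance's -y) to the stop at 0.17. Held by about 1.5 N of friction; push or pinch it by its knob. For a load of m kg the beam is level at about m x 0.125 / 0.75 metres
- poise_knob (a point): middle of the counterpoise's upright knob: 24 mm along the beam, 30 mm across it, reaching 27 mm above this point and 41 mm below it, where the wider slide (40 mm along the beam) begins; rises and sinks with the beam by up to 20 mm either way
- rack: V-block rack fixed to the bench, origin under its centre. Three V grooves along its x at y = -70, 0, +70 mm, each a pair of 90 degree saddles 10 mm thick at x = -25 and +25 mm, apex 20 mm and edges 40 mm up. A seated cylinder has its collars outside the saddles, its centre at x = 0, 42.6 mm up, with 8 mm end play either way. Base plate 12 mm thick
- bar (a joint): angle of the rack's hold-down bar (rad): 0 = fully down (its stop, about 1 mm above seated cylinders); starts raised at 2.05 to 2.2; 2.3 = stop, leaning back, away from the robot. Stays where it is left, by friction of about 0.12 N m
- bar_mid (a point): middle of the crossbar, a 12 mm round bar 216 mm long, parallel to the rack's y. It turns about an axis along y at x = +60 mm, 66 mm up, radius 60 mm: at 0 it lies over x = 0, 66 mm up; raised it stands beyond the grooves (x about +90 mm, 117 mm up)
- wash_bottle: white plastic wash bottle, 64 mm across, 150 mm tall, a bystander; origin under its centre
- mortar: white ceramic bowl, 100 mm across, 50 mm tall, a bystander; origin under its centre
- jar: amber jar, 70 mm across, 90 mm tall, a bystander; origin under its centre
- beaker: glass beaker, 70 mm across, 90 mm tall, a bystander; origin under its centre
- mug: blue mug, 80 mm across, 90 mm tall, a bystander; origin under its centre
There are look-alikes about, which are no part of the job. What is shaped like the cyl3 but blue or orange is not meant. Leave any pink look-alike of the cyl1 alone.

How it is judged:
By the outcome, as a careful person would: the job done as asked, in the order asked, and still so for the second after the job is handed in, with the robot touching nothing.
Of cyl1, cyl2, cyl3 only 2 to 3 are there at a start; the rules pass over those that are not, and their reading is None.
At some moment in a run one of cyl1, cyl2, cyl3 may be knocked a few centimetres aside while the robot is not near it.
Once in a run the grip may slacken for a moment while it holds something.
It also fails if it takes over 210 s, if anything falls off the work surface, if the arm or the gripper's body presses on something with over 40 N, if the wrist force passes 120 N, or if a joint passes its speed limit or range.

ROBOT

A 6-joint arm with a two-finger parallel gripper is mounted at the origin on the work surface. World frame = base frame: x ahead of the robot, y to its left, z up, the work surface at z = 0. Lengths are in m, angles in rad, forces in N, time in s.
With the tool pointing down it reaches from about 0.375 to 0.975 m from the base axis. Payload 3.8 kg.
Tool frame: the origin (TCP) lies at the very end of the fingers, on their centre line; the grasp point (between the pads) lies 19 mm behind it; z points along the fingers, y is the line along which they close (so a half turn about z gives the same grasp; the last joint's range is limited). The gripper opens to 85 mm and grips with 20 to 120 N. Pads are 22 mm wide; open, the fingers measure 114 mm over their backs; the gripper's body (76 mm by 85 mm) begins 54 mm behind the grasp point. The pads swing forward as they close: fully open they stand 13 mm farther back than shut.
Start: joints at [1.188, 0.264, 1.604, -0, 1.274, -0.037], TCP at [0.229, 0.635, 0.231] pointing down, gripper open.
Joint ranges: [-2.63, 2.63], [-0.94, 2.18], [0.31, 2.57], [-1.31, 4.45], [0, 2.66], [-2.55, 2.55]. Speed limits (rad/s): [2.57, 2.57, 3.14, 3.14, 3.14, 3.14].

INTERFACE

Orientations are given as [roll, pitch, yaw] about the fixed x, y, z axes, in that order (R = Rz(yaw) Ry(pitch) Rx(roll)).
In Python, from plant import env gives the robot as it stands.
- The arm moves only by the tool apply_moves, never from a script. Its argument "motion" is a list that holds one entry, the list of rows, each a list of 5 numbers: the finger opening in cm, from 0 to 8.54, then the shift along the tool's x, y, z in cm, then the turn about the tool's z in degrees. A call has 1 to 10 rows; each row shifts and turns the commanded pose from where the row before left it, along the tool's axes as they then stand; what a row does not reach is not made up. A row lasts 1/12 s, in which the tool goes at most 41.7 mm and 7.16 degrees, less where a joint would pass 70% of its speed; a pose out of reach is approached as far as the arm can. A call with a gripper value outside its range is refused whole. The fingers move at their own pace and stop on an object; the grip force is fixed at half the most. Time passes only in rows, so rows that do not move let the fingers close. It gives the time, the measured TCP pose, the force, the opening and the grip force at its end, in the units of the state.
- env.get_state(): the state, without advancing time (a new reading comes with each control period).
- env.camera(name): name is "side" or "top" or "wrist"; returns the picture (400x640x3 uint8, red, green, blue); there is no depth.
- env.get_calibration(name): a dict with "camera_matrix" (3x3 intrinsics, pixels), "origin" and "attitude" of the camera in the world; the wrist camera has in their place "hand_eye" (4x4, takes a point from camera to tool coordinates, whose origin is the TCP and whose axes are the flange's). Camera axes: x right, y down, z forward; pixel columns grow to the right and rows downward; lengths in m; the calibration is good to about 2 mm. A picture is of the moment at which its call begins: read the wrist's pose just before it. get_calibration takes no time and is no camera call.
- env.close_job(): hands the job in; it is judged then, once.
The state is a dict: "time_s": time; "joints": joint angles; "joint_velocities": joint speeds; "joint_efforts": joint torques, N m; "ee_pos": TCP position; "ee_rot": TCP orientation; "force": force on the tool from outside, world axes, zero at the start; "wrist_torque": the same for the moment, N m; "grip_width": finger opening in m; "finger_force": force on a finger pad.
Only numpy, scipy, OpenCV 4.12 (cv2) and the standard library are available. Lean on these libraries where they do the work, as an engineer would, in place of code of your own. Each camera call takes 0.05 s, during which the arm holds its last target. There are 200 camera calls.

## Working session

There is one attempt and no reset: what is moved stays moved. The work goes in short steps, Python scripts to look and compute and a tool call to move; the robot and the scene stay as the last step left them, time stands still between calls to the robot, and variables do not carry over. Pictures are saved under pics/ and viewed, at most 14 in all, crops included, and the job is handed in when it is done.

Besides the shell and the picture viewer there is one more tool, called after "Call:" as name(argument=value, ...), one argument or row to a line, values as JSON. apply_moves: Moves the arm, as the interface text tells. Its arguments: {"type":"object","properties":{"motion":{"type":"array"}},"required":["motion"]}

```bash
ls; mkdir -p pics; python3 - <<'E'
from plant import env
import cv2
print(env.get_state())
for n in("top","side"):
    cv2.imwrite(f"pics/{n}0.png",env.camera(n)[:,:,::-1]); print(n,env.get_calibration(n))
print(env.get_calibration("wrist"))
E
```

```text
pics
{'time_s': 0.0, 'joints': array([ 1.18810538e+00,  2.64773474e-01,  1.60535323e+00,  6.72740174e-06,
        1.27369784e+00, -3.69120205e-02]), 'joint_velocities': array([-8.77523970e-04,  5.99946627e-04,  5.88702359e-04,  1.71207145e-03,
        4.08312785e-04, -4.17020134e-05]), 'joint_efforts': array([ 3.31015026e-04, -5.15122283e+01, -3.67320013e+01,  2.33948167e-04,
        1.30187921e-02, -1.53498871e-05]), 'ee_pos': array([0.22851577, 0.6343771 , 0.22995954]), 'ee_rot': array([-3.13936252e+00, -8.87887856e-05,  2.79581165e+00]), 'force': array([-0.42608055, -0.71866091, -0.20803712]), 'wrist_torque': array([0.03265247, 0.02810016, 0.05138456]), 'finger_force': 0.0, 'grip_width': 0.08551368133719671}
top {'camera_matrix': array([[417.39845365,   0.        , 318.54495064],
       [  0.        , 417.39845365, 199.71901447],
       [  0.        ,   0.        ,   1.        ]]), 'origin': array([0.3632767 , 0.02390433, 1.59164024]), 'attitude': array([-2.98543211, -0.0130846 , -1.54896733])}
side {'camera_matrix': array([[481.65397952,   0.        , 319.22293185],
       [  0.        , 481.65397952, 204.64555933],
       [  0.        ,   0.        ,   1.        ]]), 'origin': array([ 0.2337454 , -1.04870261,  0.85254529]), 'attitude': array([-2.15675148e+00,  5.12713972e-04, -3.08710194e-01])}
{'camera_matrix': array([[285.09124157,   0.        , 314.5782402 ],
       [  0.        , 285.09124157, 200.15130767],
       [  0.        ,   0.        ,   1.        ]]), 'hand_eye': array([[-3.20717637e-04, -9.44952271e-01, -3.27208042e-01,
         8.40129866e-02],
       [ 9.99999947e-01, -3.22655365e-04, -4.83597543e-05,
        -1.64078202e-03],
       [-5.98777703e-05, -3.27208040e-01,  9.44952324e-01,
        -1.42410252e-01],
       [ 0.00000000e+00,  0.00000000e+00,  0.00000000e+00,
         1.00000000e+00]])}
```

View pics/top0.png

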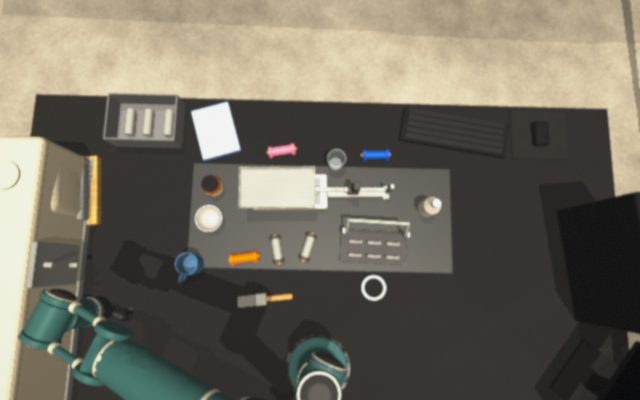

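View pics/side0.png

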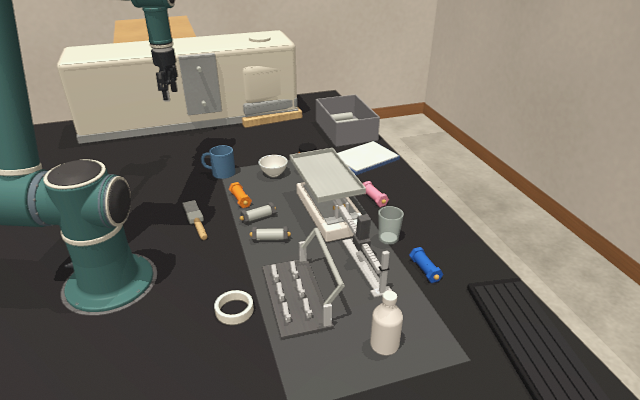

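The top view shows two steel cylinders, at (277,248) and (308,246). The balance pan is at (277,188), the rack at (375,240) and the poise near (352,190). Orange, pink and blue look-alikes are lying nearby, and there's a bin with grey rods at (147,122). I'll enlarge this.

```bash
cat > h.py <<'E'
import numpy as np, cv2
from scipy.spatial.transform import Rotation as R
from plant import env
def cam(n,state=None):
    c=env.get_calibration(n); K=c["camera_matrix"]
    if n=="wrist":
        s=state; T=np.eye(4); T[:3,:3]=R.from_euler("xyz",s["ee_rot"]).as_matrix(); T[:3,3]=s["ee_pos"]
        T=T@c["hand_eye"]; return K,T[:3,:3],T[:3,3]
    return K,R.from_euler("xyz",c["attitude"]).as_matrix(),np.array(c["origin"])
def pix2w(n,uv,z,state=None):
    K,A,o=cam(n,state); d=A@np.linalg.inv(K)@np.array([uv[0],uv[1],1.]); return o+d*(z-o[2])/d[2]
def w2pix(n,p,state=None):
    K,A,o=cam(n,state); q=K@(A.T@(np.asarray(p)-o)); return q[:2]/q[2]
def rays(obs,state=None):
    "least-squares 3D point from [(cam,uv),..]"
    M=np.zeros((3,3)); b=np.zeros(3)
    for n,uv in obs:
        K,A,o=cam(n,state); d=A@np.linalg.inv(K)@np.array([uv[0],uv[1],1.]); d/=np.linalg.norm(d); P=np.eye(3)-np.outer(d,d); M+=P; b+=P@o
    return np.linalg.solve(M,b)
def crop(img,x0,y0,x1,y1,f,name):
    cv2.imwrite("pics/"+name,cv2.resize(img[y0:y1,x0:x1],None,fx=f,fy=f,interpolation=cv2.INTER_CUBIC))
E
python3 - <<'E'
from h import *
a=cv2.imread("pics/top0.png"); b=cv2.imread("pics/side0.png")
crop(a,225,155,425,275,4,"topc.png")
crop(b,220,130,420,330,3,"sidec.png")
E
```

```text
(no output)
```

View pics/topc.png

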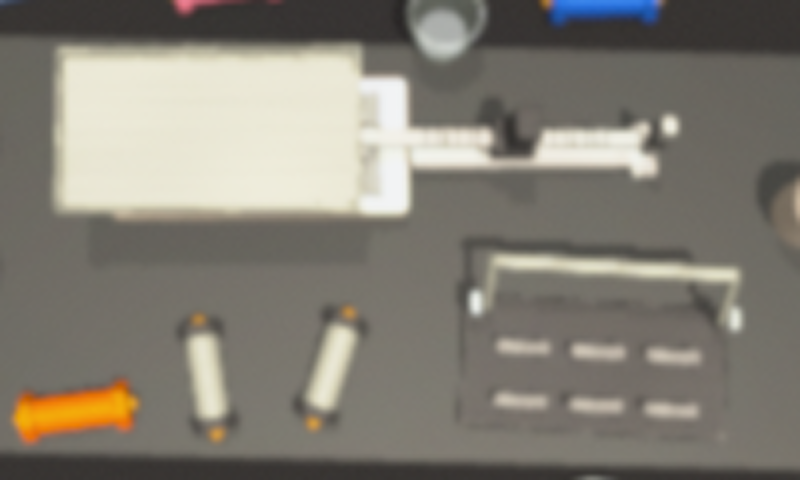

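View pics/sidec.png

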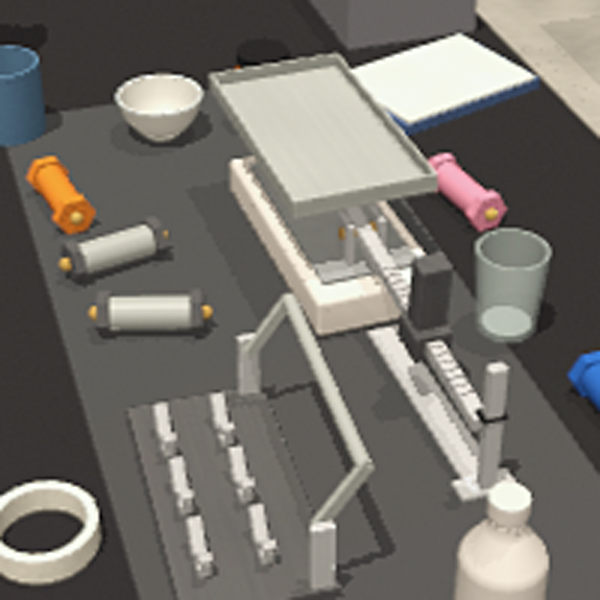

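The crops give the noses: cylinder A at (198,320)/(217,435) and B at (348,313)/(313,423). They also show the saddles, pan corners, knob at (522,125) and post at (670,125). Now the positions.

```bash
python3 - <<'E'
from h import *
np.set_printoptions(precision=4,suppress=True)
T=lambda u,v:(225+u/4-.375,155+v/4-.375)
S=lambda u,v:(220+u/3-.33,130+v/3-.33)
for nm,a,b in(("A",(198,320),(217,435)),("B",(348,313),(313,423))):
    p,q=pix2w("top",T(*a),.019),pix2w("top",T(*b),.019); d=p-q
    print(nm,(p+q)/2,np.linalg.norm(d),np.degrees(np.arctan2(d[1],d[0])))
for nm,a,b in(("A",(66,263),(164,233)),("B",(95,312),(208,312))):
    p,q=pix2w("side",S(*a),.019),pix2w("side",S(*b),.019); d=q-p
    print("side",nm,(p+q)/2,np.linalg.norm(d),np.degrees(np.arctan2(d[1],d[0])))
c=np.array([pix2w("top",T(*x),.122) for x in((57,45),(362,45),(360,213),(57,212))]);print("pan",c,c.mean(0))
sd=np.array([pix2w("top",T(*x),.036) for x in((523,401),(597,404),(672,410),(523,346),(598,351),(673,355))]);print("rack",sd,sd.mean(0))
print("side pan",[pix2w("side",S(*x),.122) for x in((208,78),(340,55),(436,180),(296,208))])
print("knob", rays([("top",T(527,118)),("side",S(432,260))]))
print("posttop",rays([("top",T(670,125)),("side",S(497,368))]))
print("bar ends",[rays([("top",T(*a)),("side",S(*b))]) for a,b in(((492,262),(290,300)),((738,273),(366,464)))])
print("bar pivots posts",[rays([("top",T(*a)),("side",S(*b))]) for a,b in(((475,300),(246,340)),((735,318),(322,525)))])
E
```

```text
A [0.4213 0.1619 0.019 ] 0.10860423899342725 11.549078763655542
B [0.4327 0.0471 0.019 ] 0.10749679015879147 -16.260855946766394
side A [0.4246 0.1646 0.019 ] 0.10849896487308304 12.106708071479025
side B [0.4351 0.0473 0.019 ] 0.10808441809821691 -17.726744912140695
pan [[0.7116 0.2993 0.122 ]
 [0.7184 0.0248 0.122 ]
 [0.5654 0.023  0.122 ]
 [0.5599 0.2915 0.122 ]] [0.6388 0.1596 0.122 ]
rack [[ 0.4053 -0.1319  0.036 ]
 [ 0.4041 -0.2004  0.036 ]
 [ 0.4001 -0.27    0.036 ]
 [ 0.456  -0.1315  0.036 ]
 [ 0.453  -0.2013  0.036 ]
 [ 0.4508 -0.2712  0.036 ]] [ 0.4282 -0.201   0.036 ]
side pan [array([0.5617, 0.3032, 0.122 ]), array([0.7153, 0.3114, 0.122 ]), array([0.717 , 0.0342, 0.122 ]), array([0.5741, 0.028 , 0.122 ])]
knob [ 0.6491 -0.122   0.1471]
posttop [ 0.6507 -0.2522  0.1294]
bar ends [array([ 0.5273, -0.096 ,  0.1132]), array([ 0.5198, -0.3136,  0.1193])]
bar pivots posts [array([ 0.4938, -0.0837,  0.0692]), array([ 0.4836, -0.3206,  0.0747])]
```

Call:
apply_moves(
  motion=[
    [[8.5, 0, 0, 0, -6.6], [8.5, 0, 0, 0, -6.6], [8.5, 0, 0, 0, -6.6], [8.5, -1.2, -3.4, 0, 0], [8.5, -1.2, -3.4, 0, 0], [8.5, -1.2, -3.4, 0, 0], [8.5, -1.2, -3.4, 0, 0], [8.5, -1.2, -3.4, 0, 0], [8.5, -1.2, -3.4, 0, 0], [8.5, -1.2, -3.4, 0, 0]],
  ],
)

```text
time_s: 0.93
ee_pos: [0.3126, 0.3951, 0.2307]
ee_rot: [-3.141, -0.0, -3.141]
force: [1.0, -0.4, -0.9]
grip_width: 0.0853
finger_force: 0.0
```

Call:
apply_moves(
  motion=[
    [[8.5, -1.2, -3.3, 0, 0], [8.5, -1.2, -3.3, 0, 0], [8.5, -1.2, -3.3, 0, 0], [8.5, -1.2, -3.3, 0, 0], [8.5, -1.2, -3.3, 0, 0], [8.5, -1.2, -3.3, 0, 0], [8.5, -1.2, -3.3, 0, 0], [8.5, -1.2, -3.3, 0, 0], [8.5, -1.2, -3.3, 0, 0], [8.5, 0, 0, 0, 0]],
  ],
)

```text
time_s: 1.77
ee_pos: [0.422, 0.095, 0.2311]
ee_rot: [-3.139, 0.001, 3.136]
force: [0.1, 0.6, -0.4]
grip_width: 0.085
finger_force: 0.0
```

```bash
cat >> h.py <<'E'
def delta(p,yaw,s=None):
    "print shift in tool axes (cm, after turning) and turn (deg) to reach TCP p, tool yaw (deg)"
    s=s or env.get_state(); y0=np.degrees(R.from_euler("xyz",s["ee_rot"]).as_matrix()[:2,0]@[1,1j] if 0 else np.arctan2(*R.from_euler("xyz",s["ee_rot"]).as_matrix()[[1,0],0]))
    d=np.asarray(p)-s["ee_pos"]; a=np.radians(yaw)
    print("turn %.1f shift x %.2f y %.2f z %.2f"%((y0-yaw+180)%360-180,*(100*np.array([d[0]*np.cos(a)+d[1]*np.sin(a),d[0]*np.sin(a)-d[1]*np.cos(a),-d[2]]))), "yaw now %.1f"%(y0%360))
def snap(name,n="wrist"):
    s=env.get_state(); im=env.camera(n)[:,:,::-1]; cv2.imwrite("pics/"+name,im); np.save("pics/"+name+".npy",s,allow_pickle=True); return s,im
E
python3 - <<'E'
from h import *
s,im=snap("w1.png"); print(s["ee_pos"],s["ee_rot"],s["time_s"])
E
```

```text
[0.42196307 0.09495231 0.23110984] [-3.13859542e+00  8.20532712e-04  3.13584566e+00] 1.7667
```

View pics/w1.png

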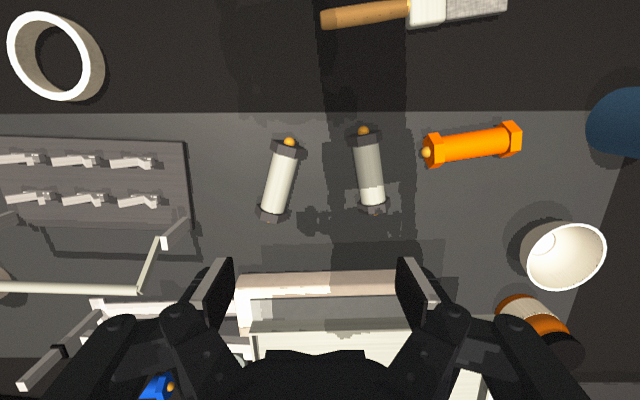

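The wrist view shows A from (363,130) to (374,212) and B from (289,141) to (268,219). Next I grasp A.

```bash
python3 - <<'E'
from h import *
s=env.get_state()
for nm,a,b in(("A",(363,130),(374,212)),("B",(289,141),(268,219))):
    p,q=pix2w("wrist",a,.019,s),pix2w("wrist",b,.019,s); d=q-p
    print(nm,(p+q)/2,np.linalg.norm(d),np.degrees(np.arctan2(d[1],d[0])), p)
delta([.423,.163,.10],191.8)
E
```

```text
A [0.42292982 0.16446156 0.019     ] 0.10865732030495517 10.566196253394029 [0.36952237 0.15449924 0.019     ]
B [0.43387199 0.04834916 0.019     ] 0.10830953922540984 -17.166263322719903 [0.38212969 0.0643327  0.019     ]
turn -12.1 shift x -1.53 y 6.39 z 13.10 yaw now 179.7
```

Call:
apply_moves(
  motion=[
    [[8.5, 0, 0, 0, -5.7], [8.5, 0, 0, 0, -5.6], [8.5, -0.7, 3.4, 2, 0], [8.5, -0.7, 3.4, 2, 0], [8.5, 0, 0, 3.5, 0], [8.5, 0, 0, 3.5, 0], [8.5, 0, 0, 3.5, 0], [8.5, 0, 0, 3.5, 0], [8.5, 0, 0, 2.5, 0], [8.5, 0, 0, 0, 0]],
  ],
)

```text
time_s: 2.65
ee_pos: [0.4149, 0.1688, 0.0207]
ee_rot: [-3.14, -0.012, -2.943]
force: [-1.1, -0.9, -0.5]
grip_width: 0.085
finger_force: 0.0
```

```bash
python3 - <<'E'
from h import *
s,im=snap("w2.png"); print(s["ee_pos"],s["force"]); delta([.423,.164,.004],191)
E
```

```text
[0.41485401 0.16875284 0.02071205] [-1.0735746  -0.88727574 -0.4684712 ]
turn 0.4 shift x -0.48 y -0.63 z 1.93 yaw now 191.4
```

View pics/w2.png

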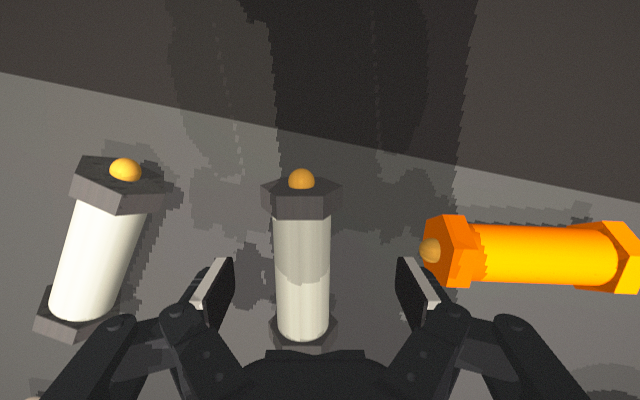

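Call:
apply_moves(
  motion=[
    [[8.5, -0.3, -0.3, 0, 0], [8.5, -0.2, -0.3, 0, 0], [8.5, 0, 0, 1.0, 0], [8.5, 0, 0, 0.7, 0], [8.5, 0, 0, 0, 0], [3, 0, 0, 0, 0], [2.5, 0, 0, 0, 0], [2.5, 0, 0, 0, 0], [2.5, 0, 0, 0, 0], [2.5, 0, 0, 0, 0]],
  ],
)

```text
time_s: 3.53
ee_pos: [0.4276, 0.1646, 0.0099]
ee_rot: [-3.142, 0.001, -2.945]
force: [0.1, -0.6, -0.8]
grip_width: 0.0301
finger_force: 59.2
```

Call:
apply_moves(
  motion=[
    [[2.5, 0, 0, 0, 0], [2.5, 0, 0, 0, 0], [2.5, 0, 0, 0, 0], [2.5, 0, 0, 0, 0]],
  ],
)

```text
time_s: 3.87
ee_pos: [0.4276, 0.1646, 0.0098]
ee_rot: [-3.142, 0.001, -2.945]
force: [-1.8, -0.2, 5.5]
grip_width: 0.0301
finger_force: 59.5
```

Call:
apply_moves(
  motion=[
    [[2.5, 0, 0, -2, 0], [2.5, 0, 0, -3, 0], [2.5, 0, 0, -3, 0], [2.5, 0, 0, -3, 0], [2.5, 0, 0, -3, 0], [2.5, 0, 0, -2, 0], [2.5, 0, 0, -1, 3.3], [2.5, 0, 0, 0, 3.3], [2.5, 0, 0, 0, 3.2], [2.5, 0, 0, 0, 0]],
  ],
)

```text
time_s: 4.7
ee_pos: [0.4268, 0.1644, 0.1789]
ee_rot: [-3.142, -0.0, -3.117]
force: [0.2, 0.8, -1.9]
grip_width: 0.03
finger_force: 59.9
```

Call:
apply_moves(
  motion=[
    [[2.5, 0, 0, 0, 0], [2.5, 0, 0, 0, 0], [2.5, 0, 0, 0, 0], [2.5, 0, 0, 0, 0]],
  ],
)

```text
time_s: 5.03
ee_pos: [0.4269, 0.1645, 0.1789]
ee_rot: [-3.141, -0.001, -3.115]
force: [0.2, 0.5, -2.3]
grip_width: 0.03
finger_force: 59.9
```

```bash
python3 - <<'E'
from h import *
s,im=snap("w3.png"); print(s["ee_pos"],s["ee_rot"],s["force"],s["grip_width"]); delta([.642,.198,.17],181.5)
E
```

```text
[0.42693145 0.16445081 0.17885368] [-3.14140655e+00 -7.32058487e-04 -3.11505296e+00] [ 0.23776065  0.52211819 -2.32249437] 0.030023352705315687
turn 0.0 shift x -21.58 y 2.79 z 0.90 yaw now 181.5
```

View pics/w3.png

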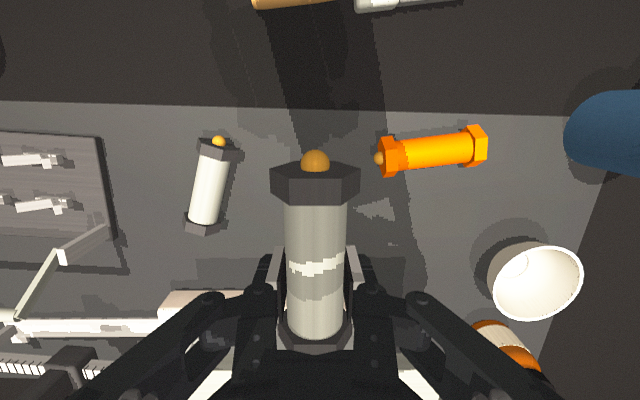

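Call:
apply_moves(
  motion=[
    [[2.5, -2, 0.2, 0, 0], [2.5, -3, 0.5, 0, 0], [2.5, -3.5, 0.5, 0, 0], [2.5, -3.5, 0.5, 0, 0], [2.5, -3.5, 0.5, 0, 0], [2.5, -3, 0.4, 0, 0], [2.5, -2, 0.2, 0, 0], [2.5, -1, 0, 0, 0], [2.5, 0, 0, 1, 0], [2.5, 0, 0, 1.5, 0]],
  ],
)

```text
time_s: 5.92
ee_pos: [0.6423, 0.1983, 0.1551]
ee_rot: [3.141, 0.002, -3.116]
force: [-0.1, 0.6, -2.4]
grip_width: 0.0297
finger_force: 59.9
```

Call:
apply_moves(
  motion=[
    [[2.5, 0, 0, 1, 0], [2.5, 0, 0, 0.3, 0], [2.5, 0, 0, 0, 0], [2.5, 0, 0, 0, 0], [2.5, 0, 0, 0, 0]],
  ],
)

```text
time_s: 6.33
ee_pos: [0.6415, 0.1982, 0.1422]
ee_rot: [3.141, 0.001, -3.115]
force: [0.3, -0.2, -1.6]
grip_width: 0.0298
finger_force: 59.9
```

```bash
python3 - <<'E'
from h import *
s,im=snap("w4.png"); s2,im2=snap("s4.png","side"); print(s["ee_pos"],s["ee_rot"],s["force"],s["grip_width"])
a=np.ascontiguousarray(im2[100:300,230:430]); cv2.imwrite("pics/c4.png",np.hstack([cv2.resize(im,(480,300)), cv2.resize(a,(300,300))]))
E
```

```text
[0.64147692 0.19824405 0.14222977] [ 3.14130585e+00  1.24173199e-03 -3.11543990e+00] [ 0.2790591  -0.23089641 -1.60223266] 0.029808384513874964
```

View pics/c4.png

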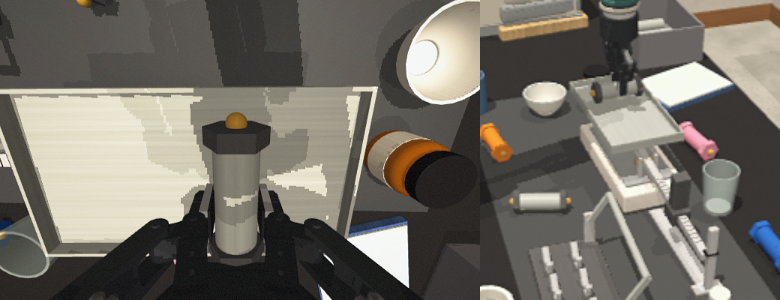

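Wrist view: the cylinder is over the pan, with the near rim at about (333,120) and the far rim at about (447,331). Checking the fit along x.

```bash
python3 - <<'E'
from h import *
s=np.load("pics/w4.png.npy",allow_pickle=True).item()
for uv in((333,119),(447,333),(90,336),(500,120),(5,122)): print(uv,pix2w("wrist",uv,.13,s))
E
```

```text
(333, 119) [0.56535412 0.20424689 0.13      ]
(447, 333) [0.70438467 0.28892444 0.13      ]
(90, 336) [0.71334657 0.04391544 0.13      ]
(500, 120) [0.56360161 0.29154231 0.13      ]
(5, 122) [0.57130812 0.03250108 0.13      ]
```

Call:
apply_moves(
  motion=[
    [[2.5, 0, 0, 0.4, 0], [2.5, 0, 0, 0.3, 0], [2.5, 0, 0, 0.3, 0], [2.5, 0, 0, 0, 0], [2.5, 0, 0, 0, 0]],
  ],
)

```text
time_s: 6.85
ee_pos: [0.641, 0.198, 0.1306]
ee_rot: [-3.141, -0.001, -3.116]
force: [-0.5, 0.6, -1.8]
grip_width: 0.0301
finger_force: 59.9
```

Call:
apply_moves(
  motion=[
    [[2.5, 0, 0, 0.2, 0], [2.5, 0, 0, 0, 0], [2.5, 0, 0, 0, 0]],
  ],
)

```text
time_s: 7.1
ee_pos: [0.6414, 0.1981, 0.1293]
ee_rot: [-3.142, 0.0, -3.116]
force: [0.4, 0.8, -2.1]
grip_width: 0.0302
finger_force: 60.0
```

Call:
apply_moves(
  motion=[
    [[2.5, 0, 0, 0.2, 0], [2.5, 0, 0, 0, 0], [2.5, 0, 0, 0, 0]],
  ],
)

```text
time_s: 7.35
ee_pos: [0.6415, 0.1982, 0.1279]
ee_rot: [3.141, 0.0, -3.116]
force: [-2.2, -0.0, 2.6]
grip_width: 0.0298
finger_force: 60.5
```

Call:
apply_moves(
  motion=[
    [[2.5, 0, 0, 0.2, 0], [2.5, 0, 0, 0, 0], [2.5, 0, 0, 0, 0]],
  ],
)

```text
time_s: 7.6
ee_pos: [0.6416, 0.1984, 0.1255]
ee_rot: [3.141, 0.001, -3.116]
force: [-0.9, 1.4, 2.3]
grip_width: 0.0306
finger_force: 60.4
```

Call:
apply_moves(
  motion=[
    [[6, 0, 0, 0, 0], [6, 0, 0, 0, 0], [6, 0, 0, 0, 0], [6, 0, 0, -1, 0], [6, 0, 0, -2, 0], [7, 0, 0, -2, 0], [8, 0, 0, -2, 0], [8.5, 0, 0, -1, 0], [8.5, 1.5, -1, 0, 0], [8.5, 3, -2, 0, 0]],
  ],
)

```text
time_s: 8.43
ee_pos: [0.6, 0.1683, 0.2072]
ee_rot: [3.14, 0.005, -3.114]
force: [-0.6, -0.3, 0.2]
grip_width: 0.085
finger_force: 0.0
```

Call:
apply_moves(
  motion=[
    [[8.5, 3.5, -2.5, 0, 0], [8.5, 3.5, -2.5, 0, 0], [8.5, 3.5, -2.5, 0, 0], [8.5, 3, -2, 0, 0], [8.5, 2, -1.5, 2, 6.2], [8.5, 1, -0.5, 2, 6.2], [8.5, 0, 0, 2, 6.1], [8.5, 0, 0, 0, 0], [8.5, 0, 0, 0, 0], [8.5, 0, 0, 0, 0]],
  ],
)

```text
time_s: 9.27
ee_pos: [0.439, 0.0514, 0.1465]
ee_rot: [3.141, 0.001, 2.847]
force: [-0.0, -0.3, 1.3]
grip_width: 0.085
finger_force: 0.0
```

```bash
python3 - <<'E'
from h import *
s,im=snap("w5.png"); s2,im2=snap("s5.png","side"); print(s["ee_pos"],s["ee_rot"],s["force"],s["grip_width"])
a=np.ascontiguousarray(im2[100:300,230:430]); cv2.imwrite("pics/c5.png",np.hstack([cv2.resize(im,(480,300)), cv2.resize(a,(300,300))]))
E
```

```text
[0.43900022 0.05137187 0.14646629] [3.14105442e+00 1.47235074e-03 2.84747530e+00] [-0.04443184 -0.33069098  1.30965954] 0.08503999671264034
```

View pics/c5.png

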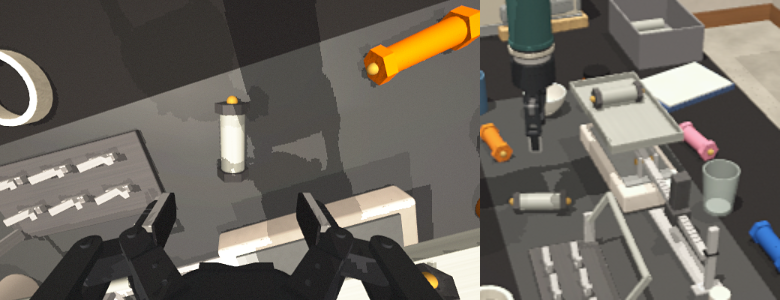

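A rests on the pan. B is still in place, with its ends at about (309,132) and (309,236) in wrist pixels.

```bash
python3 - <<'E'
from h import *
s=np.load("pics/w5.png.npy",allow_pickle=True).item()
p,q=pix2w("wrist",(309,132),.019,s),pix2w("wrist",(309,236),.019,s);d=q-p
print((p+q)/2,np.linalg.norm(d),np.degrees(np.arctan2(d[1],d[0])))
c=p+d/np.linalg.norm(d)*.055
delta([c[0],c[1],.010],np.degrees(np.arctan2(d[1],d[0]))+180); print(c)
E
```

```text
[0.43316764 0.04571568 0.019     ] 0.1065077603560067 -17.238186265440014
turn 0.3 shift x 0.27 y -0.75 z 13.70 yaw now 163.1
[0.43483532 0.04519823 0.019     ]
```

Call:
apply_moves(
  motion=[
    [[8.5, 0.3, -0.6, 2, 0], [8.5, 0, 0, 3.5, 0], [8.5, 0, 0, 3.5, 0], [8.5, 0, 0, 2.5, 0], [8.5, 0, 0, 1.5, 0], [8.5, 0, 0, 0.6, 0], [8.5, 0, 0, 0, 0], [2.5, 0, 0, 0, 0], [2.5, 0, 0, 0, 0], [2.5, 0, 0, 0, 0]],
  ],
)

```text
time_s: 10.2
ee_pos: [0.4351, 0.0465, 0.0109]
ee_rot: [3.14, 0.003, 2.845]
force: [0.7, 0.7, -0.1]
grip_width: 0.0512
finger_force: 0.0
```

Call:
apply_moves(
  motion=[
    [[2.5, 0, 0, 0, 0], [2.5, 0, 0, 0, 0], [2.5, 0, 0, 0, 0], [2.5, 0, 0, 0, 0]],
  ],
)

```text
time_s: 10.53
ee_pos: [0.4347, 0.0466, 0.0108]
ee_rot: [3.141, 0.002, 2.845]
force: [-0.9, 1.3, 6.7]
grip_width: 0.0299
finger_force: 59.0
```

Call:
apply_moves(
  motion=[
    [[2.5, 0, 0, -2, 0], [2.5, 0, 0, -3, 0], [2.5, 0, 0, -3, 0], [2.5, 0, 0, -3, 0], [2.5, 0, 0, -3, 0], [2.5, 0, 0, -2, 0], [2.5, 0, 0, -1, -6.1], [2.5, 0, 0, 0, -6.1], [2.5, 0, 0, 0, -6.2], [2.5, 0, 0, 0, 0]],
  ],
)

```text
time_s: 11.37
ee_pos: [0.433, 0.0463, 0.1796]
ee_rot: [-3.142, 0.0, -3.115]
force: [0.1, 0.3, -2.1]
grip_width: 0.0299
finger_force: 60.6
```

Call:
apply_moves(
  motion=[
    [[2.5, 0, 0, 0, 0], [2.5, 0, 0, 0, 0], [2.5, 0, 0, 0, 0], [2.5, 0, 0, 0, 0]],
  ],
)

```text
time_s: 11.7
ee_pos: [0.4331, 0.0463, 0.179]
ee_rot: [-3.142, -0.001, -3.119]
force: [-0.1, -0.1, -1.8]
grip_width: 0.03
finger_force: 60.6
```

```bash
python3 - <<'E'
from h import *
s,im=snap("w6.png"); print(s["ee_pos"],s["ee_rot"],s["force"],s["grip_width"]); delta([.642,.118,.17],181.5)
# nose blob (orange) near centre
hsv=cv2.cvtColor(np.ascontiguousarray(im),cv2.COLOR_BGR2HSV); m=cv2.inRange(hsv,(10,120,90),(30,255,255)); m[:,:250]=0; m[:,380:]=0; m[230:]=0
print(cv2.connectedComponentsWithStats(m)[2:][0], cv2.connectedComponentsWithStats(m)[3])
s,im=snap("s6.png","side")
E
```

```text
[0.43305474 0.04632658 0.17897067] [-3.14155577e+00 -6.34714549e-04 -3.11854946e+00] [-0.08065123 -0.06933068 -1.77124637] 0.03001416642661887
turn -0.2 shift x -21.07 y 6.62 z 0.90 yaw now 181.3
[[     0      0    640    400 255457]
 [   378      0      2      5      9]
 [   300    158     29     23    534]] [[319.50944777 199.5695988 ]
 [378.55555556   1.77777778]
 [313.98501873 169.53745318]]
```

Call:
apply_moves(
  motion=[
    [[2.5, -2, 0.6, 0, 0], [2.5, -3, 1, 0, 0], [2.5, -3.5, 1, 0, 0], [2.5, -3.5, 1, 0, 0], [2.5, -3.5, 1, 0, 0], [2.5, -3, 1, 0, 0], [2.5, -1.5, 0.7, 0, 0], [2.5, -0.6, 0.3, 0, 0], [2.5, 0, 0, 1, 0], [2.5, 0, 0, 1.5, 0]],
  ],
)

```text
time_s: 12.63
ee_pos: [0.6384, 0.1174, 0.155]
ee_rot: [3.142, 0.002, -3.117]
force: [1.0, 0.1, -2.5]
grip_width: 0.0299
finger_force: 60.6
```

Call:
apply_moves(
  motion=[
    [[2.5, 0, 0, 1, 0], [2.5, 0, 0, 0.8, 0], [2.5, 0, 0, 0.4, 0], [2.5, 0, 0, 0, 0], [2.5, 0, 0, 0, 0]],
  ],
)

```text
time_s: 13.05
ee_pos: [0.6373, 0.1171, 0.1323]
ee_rot: [-3.142, -0.0, -3.118]
force: [1.0, 0.1, -2.1]
grip_width: 0.0304
finger_force: 60.7
```

Call:
apply_moves(
  motion=[
    [[2.5, 0, 0, 0.2, 0], [2.5, 0, 0, 0, 0], [2.5, 0, 0, 0, 0]],
  ],
)

```text
time_s: 13.3
ee_pos: [0.638, 0.1174, 0.1309]
ee_rot: [3.141, 0.001, -3.117]
force: [0.2, -0.1, -1.7]
grip_width: 0.0302
finger_force: 60.6
```

```bash
python3 - <<'E'
from h import *
s,im=snap("w7.png"); print(s["ee_pos"],s["force"],s["grip_width"])
cv2.imwrite("pics/c7.png",cv2.resize(im,(480,300)))
E
```

```text
[0.6379922  0.11735409 0.13090894] [ 0.16672723 -0.09493139 -1.67636522] 0.030184736807391352
```

View pics/c7.png

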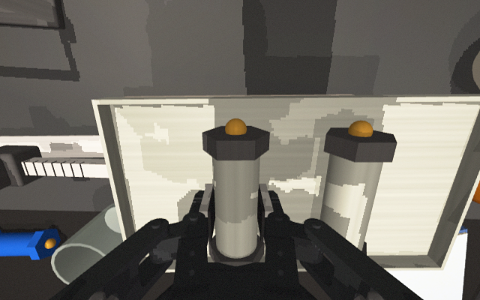

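Both cylinders sit well inside the rim. I'll lower to contact and release.

Call:
apply_moves(
  motion=[
    [[2.5, 0, 0, 0.2, 0], [2.5, 0, 0, 0, 0], [2.5, 0, 0, 0.15, 0], [2.5, 0, 0, 0, 0], [2.5, 0, 0, 0, 0]],
  ],
)

```text
time_s: 13.77
ee_pos: [0.638, 0.1175, 0.127]
ee_rot: [3.141, 0.001, -3.117]
force: [0.3, 0.6, 0.5]
grip_width: 0.0299
finger_force: 60.8
```

Call:
apply_moves(
  motion=[
    [[6, 0, 0, 0, 0], [6, 0, 0, 0, 0], [6, 0, 0, 0, 0], [6, 0, 0, -1, 0], [6, 0, 0, -2, 0], [6, 0, 0, -2.5, 0], [6, 0, 0, -2.5, 0], [6, 0, -1, -2, 0], [6, 0, -2, -1, 0], [6, 0, -3, 0, 0]],
  ],
)

```text
time_s: 14.6
ee_pos: [0.6414, 0.0588, 0.2423]
ee_rot: [3.14, 0.008, -3.115]
force: [0.2, -0.3, 0.3]
grip_width: 0.0606
finger_force: 0.0
```

Call:
apply_moves(
  motion=[
    [[6, 0, -3.5, 0, 0], [6, 0, -3.5, 0, 0], [6, 0, -3.5, 0, 0], [6, 0, -3, 0, 0], [6, 0, -2, 0, 0], [6, 0, -1, 0, 0], [6, 0, -0.5, 0, 0], [6, 0, 0, 0, 0], [6, 0, 0, 0, 0], [6, 0, 0, 0, 0]],
  ],
)

```text
time_s: 15.43
ee_pos: [0.6432, -0.1112, 0.2369]
ee_rot: [3.141, -0.0, -3.116]
force: [0.6, -0.4, -0.2]
grip_width: 0.0602
finger_force: 0.0
```

```bash
python3 - <<'E'
from h import *
s,im=snap("w8.png"); s2,im2=snap("s8.png","side"); print(s["ee_pos"],s["ee_rot"],s["force"],s["time_s"])
a=np.ascontiguousarray(im2[100:300,230:430]); cv2.imwrite("pics/c8.png",np.hstack([cv2.resize(im,(480,300)), cv2.resize(a,(300,300))]))
E
```

```text
[ 0.6432464  -0.11120119  0.23689469] [ 3.14104953e+00 -1.24012562e-05 -3.11611343e+00] [ 0.57434575 -0.35938193 -0.17200439] 15.4333
```

View pics/c8.png

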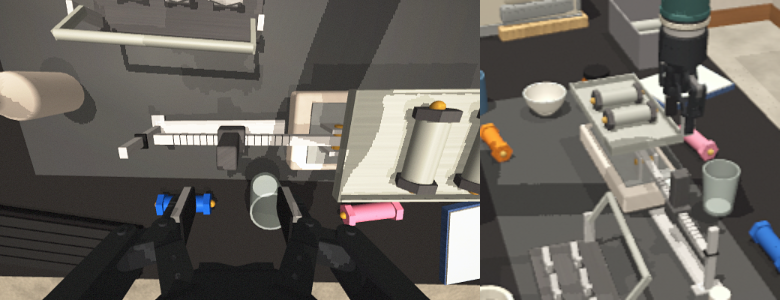

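The knob's top face is at about (304,203) in the wrist image. The side crop puts it at about (363,217). I'll compute its position and check with phase correlation whether the pan has moved.

```bash
cat >> h.py <<'E'
def shift(a,b,roi=(296,172,376,212)):
    "image shift of ROI from a to b (files)"
    x0,y0,x1,y1=roi; g=lambda f:cv2.cvtColor(cv2.imread("pics/"+f),cv2.COLOR_BGR2GRAY).astype(np.float32)
    A,B=g(a),g(b); t=A[y0:y1,x0:x1]; r=cv2.matchTemplate(B[y0-20:y1+20,x0-20:x1+20],t,cv2.TM_CCOEFF_NORMED)
    _,mx,_,(i,j)=cv2.minMaxLoc(r); i=min(max(i,1),39); j=min(max(j,1),39)
    f=lambda l,c,h:(l-h)/(2*(l-2*c+h))
    return i-20+f(r[j,i-1],r[j,i],r[j,i+1]), j-20+f(r[j-1,i],r[j,i],r[j+1,i]), mx
E
python3 - <<'E'
from h import *
np.set_printoptions(precision=4,suppress=True)
s=np.load("pics/w8.png.npy",allow_pickle=True).item()
print(rays([("wrist",(304,203)),("side",(363,217))],s), pix2w("wrist",(304,203),.147,s),pix2w("wrist",(304,203),.16,s))
for f in("s4.png","s5.png","s6.png","s8.png"): print(f,shift("side0.png",f))
for dz in(-.011,0,.011): print(dz,w2pix("side",[.567,.03,.122+dz]))
E
```

```text
[ 0.6444 -0.1224  0.1453] [ 0.6419 -0.122   0.147 ] [ 0.6373 -0.1216  0.16  ]
s4.png (np.float32(0.0587046), np.float32(0.07776921), 0.9655904769897461)
s5.png (np.float32(0.08917532), np.float32(-0.009188217), 0.9759379029273987)
s6.png (np.float32(0.098379724), np.float32(-0.011811956), 0.9738833904266357)
s8.png (np.float32(0.35173973), np.float32(0.63218826), 0.7754706144332886)
-0.011 [315.7063 202.3412]
0 [315.6884 199.0478]
0.011 [315.6703 195.7244]
```

Call:
apply_moves(
  motion=[
    [[6, -0.2, -0.6, 1, 0], [6, 0, -0.5, 2, 0], [6, 0, 0, 3, 0], [6, 0, 0, 3, 0], [6, 0, 0, 2, 0], [6, 0, 0, 0.9, 0], [6, 0, 0, 0, 0], [6, 0, 0, 0, 0]],
  ],
)

```text
time_s: 16.2
ee_pos: [0.6455, -0.1235, 0.1176]
ee_rot: [3.142, -0.001, -3.117]
force: [-0.3, -0.3, 0.4]
grip_width: 0.06
finger_force: 0.0
```

Call:
apply_moves(
  motion=[
    [[4.5, 0, 0, 0, 0], [3.8, 0, 0, 0, 0], [3.4, 0, 0, 0, 0], [3.2, 0, 0, 0, 0], [3.2, 0, 0, 0, 0], [3.2, 0, 0, 0, 0]],
  ],
)

```text
time_s: 16.7
ee_pos: [0.6457, -0.1236, 0.1184]
ee_rot: [-3.141, 0.001, -3.117]
force: [0.9, -0.2, -0.1]
grip_width: 0.0323
finger_force: 0.0
```

```bash
python3 - <<'E'
from h import *
s,im=snap("w9.png"); s2,im2=snap("s9.png","side"); print(s["ee_pos"],s["force"],s["grip_width"],s["time_s"]); print(shift("side0.png","s9.png"))
a=np.ascontiguousarray(im2[150:250,300:425]); cv2.imwrite("pics/c9.png",np.hstack([cv2.resize(im,(480,300)), cv2.resize(a,(320,300))]))
E
```

```text
[ 0.64568474 -0.12364236  0.11835291] [ 0.87672635 -0.20156233 -0.14592821] 0.03228400423046291 16.7
(np.float32(-0.16699512), np.float32(1.2513512), 0.6378070712089539)
```

View pics/c9.png

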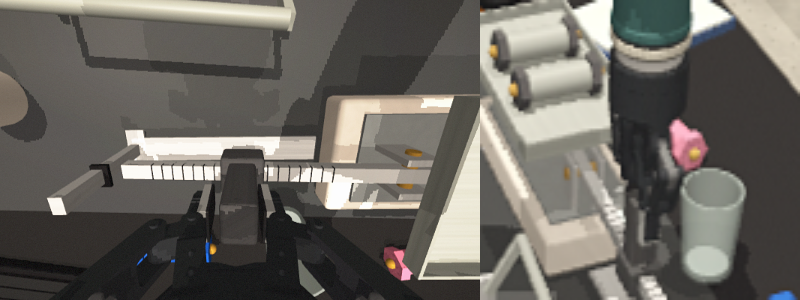

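The wrist view shows the knob caged between the fingers. The beam end is at about (163,229) and the post mark at about (136,235). Sliding the poise inward.

Call:
apply_moves(
  motion=[
    [[3.2, 0, 0.4, 0, 0], [3.2, 0, 0.4, 0, 0], [3.2, 0, 0.4, 0, 0], [3.2, 0, 0.4, 0, 0], [3.2, 0, 0.4, 0, 0], [3.2, 0, 0.3, 0, 0], [3.2, 0, 0.2, 0, 0], [3.2, 0, 0, 0, 0], [3.2, 0, -0.4, 0, 0], [3.2, 0, 0, 0, 0]],
  ],
)

```text
time_s: 17.63
ee_pos: [0.6448, -0.1026, 0.1175]
ee_rot: [3.141, -0.0, -3.117]
force: [0.3, 0.6, 0.9]
grip_width: 0.0319
finger_force: 0.2
```

Call:
apply_moves(
  motion=[
    [[3.2, 0, 0, 0, 0], [3.2, 0, 0, 0, 0], [3.2, 0, 0, 0, 0], [3.2, 0, 0, 0, 0], [3.2, 0, 0, 0, 0], [3.2, 0, 0, 0, 0], [3.2, 0, 0, 0, 0], [3.2, 0, 0, 0, 0]],
  ],
)

```text
time_s: 18.3
ee_pos: [0.645, -0.1025, 0.1178]
ee_rot: [3.142, -0.0, -3.117]
force: [0.6, 1.0, -0.4]
grip_width: 0.0323
finger_force: 0.2
```

```bash
python3 - <<'E'
from h import *
s,im=snap("w10.png"); s2,im2=snap("s10.png","side"); print(s["ee_pos"],s["force"],s["grip_width"],s["time_s"])
roi=(300,165,335,212)  # left part of pan front edge, not hidden
for f in("s5.png","s6.png","s8.png","s9.png","s10.png"): print(f,shift("side0.png",f,roi), shift("s8.png",f,roi))
E
```

```text
[ 0.64495864 -0.1025346   0.11777908] [ 0.64856555  0.95266127 -0.43912943] 0.032313357192689136 18.3
s5.png (np.float32(4.0883803), np.float32(5.8488493), 0.7986891865730286) (np.float32(0.049332872), np.float32(-1.0433823), 0.6148408651351929)
s6.png (np.float32(4.1297903), np.float32(5.823315), 0.7946541905403137) (np.float32(0.06522527), np.float32(-1.0637176), 0.6062830090522766)
s8.png (np.float32(3.9935758), np.float32(7.077206), 0.5510602593421936) (np.float32(0.0028334945), np.float32(0.009650678), 0.9999997019767761)
s9.png (np.float32(3.92967), np.float32(7.167568), 0.5802136659622192) (np.float32(-0.010447923), np.float32(0.07145768), 0.9714803099632263)
s10.png (np.float32(-3.8334994), np.float32(-4.41638), 0.5554934740066528) (np.float32(-7.7097297), np.float32(-10.777702), 0.5157324075698853)
```

```bash
cat >> h.py <<'E'
def vshift(a,b,roi,m=12):
    x0,y0,x1,y1=roi; g=lambda f:cv2.cvtColor(cv2.imread("pics/"+f),cv2.COLOR_BGR2GRAY).astype(np.float32)
    A,B=g(a),g(b); r=cv2.matchTemplate(B[y0-m:y1+m,x0:x1],A[y0:y1,x0:x1],cv2.TM_CCOEFF_NORMED)[:,0]
    j=int(np.clip(r.argmax(),1,2*m-1)); return round(float(j-m+(r[j-1]-r[j+1])/(2*(r[j-1]-2*r[j]+r[j+1]))),2), round(float(r.max()),3)
E
python3 - <<'E'
from h import *
for roi in((318,185,345,206),(290,165,318,200),(330,185,350,204)):
    for a in("side0.png","s8.png"):
        print(roi,a,[vshift(a,f,roi) for f in("s4.png","s5.png","s8.png","s9.png","s10.png")])
g=cv2.cvtColor(cv2.imread("pics/side0.png"),cv2.COLOR_BGR2GRAY)
for f in("side0","s5","s8","s9","s10"):
    g=cv2.cvtColor(cv2.imread(f"pics/{f}.png"),cv2.COLOR_BGR2GRAY); print(f,g[186:212,325])
E
```

```text
(318, 185, 345, 206) side0.png [(-0.03, 1.0), (-0.03, 1.0), (0.77, 0.829), (1.05, 0.95), (-8.9, 0.728)]
(318, 185, 345, 206) s8.png [(0.24, 0.813), (0.27, 0.813), (0.04, 1.0), (0.41, 0.877), (-6.66, 0.691)]
(290, 165, 318, 200) side0.png [(0.49, 0.764), (-0.02, 0.802), (0.7, 0.603), (0.82, 0.602), (2.25, 0.713)]
(290, 165, 318, 200) s8.png [(-0.47, 0.589), (-1.11, 0.704), (0.01, 1.0), (0.03, 0.995), (1.33, 0.734)]
(330, 185, 350, 204) side0.png [(-0.02, 1.0), (-0.02, 1.0), (0.03, 0.884), (0.72, 0.953), (-1.45, 0.539)]
(330, 185, 350, 204) s8.png [(-0.09, 0.884), (-0.09, 0.884), (0.01, 1.0), (0.42, 0.881), (-2.29, 0.528)]
side0 [213 214 214 213 211 209 208 210 212 214 142 134 134 135 139 127 118 118
 119 118 116 116 117 118 119 117]
s5 [216 217 217 215 214 212 212 213 215 217 145 137 138 137 141 131 120 119
 122 121 119 119 120 121 121 120]
s8 [205 220 221 221 220 222 170 158 160 161 165 141 132 130 129 132 129 123
 126 124 122 123 123 124 124 123]
s9 [207 222 223 223 221 220 218 217 219 221 201 148 133 132 131 133 130 125
 127 126 124 124 125 125 126 124]
s10 [196 126  96  77  73  75  76  77  78  78  76  64  56 149 138 133 130 133
 134 126 123 124 125 125 126 124]
```

```bash
python3 - <<'E'
from h import *
c=lambda f:cv2.resize(cv2.imread("pics/"+f)[160:260,285:395],(330,300),interpolation=cv2.INTER_CUBIC)
w=lambda f:cv2.resize(cv2.imread("pics/"+f)[130:330,100:413],(470,300))
cv2.imwrite("pics/c10.png",np.vstack([np.hstack([w("w9.png"),c("s9.png")]),np.hstack([w("w10.png"),c("s10.png")])]))
E
```

```text
(no output)
```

View pics/c10.png

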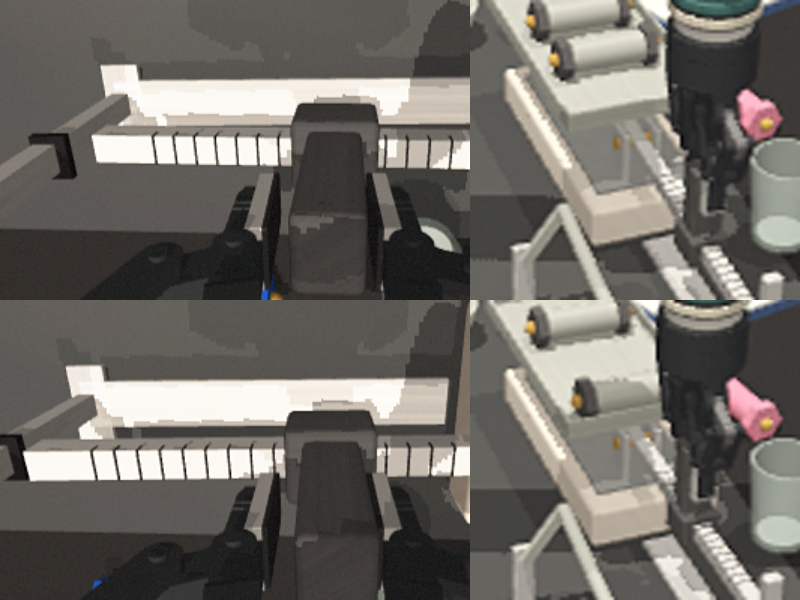

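The composite shows the beam end at w9 (163,220–239) and w10 (119,231–250). The pan has dropped partway. Cylinder B was knocked on the pan, but it's still on it. Now computing the tilt.

```bash
cat >> h.py <<'E'
def onx(uv,x,s):
    K,A,o=cam("wrist",s); d=A@np.linalg.inv(K)@np.array([uv[0],uv[1],1.]); return o+d*(x-o[0])/d[0]
E
python3 - <<'E'
from h import *
np.set_printoptions(precision=4,suppress=True)
ld=lambda f:np.load("pics/%s.png.npy"%f,allow_pickle=True).item()
for f,uvs in(("w9",((163.3,220),(163.3,238.5),(150,249),(150,222))),("w10",((118.7,231.3),(118.7,250),(114,250),(114,222)))):
    for uv in uvs: print(f,uv,onx(uv,.643,ld(f)))
for f in("w9","w10"):
    g=cv2.cvtColor(cv2.imread(f"pics/{f}.png"),cv2.COLOR_BGR2GRAY)
    for r in range(200,262,3): print(f,r,g[r,100:185:4])
E
```

```text
w9 (163.3, 220) [ 0.643  -0.2325  0.0747]
w9 (163.3, 238.5) [ 0.643  -0.2184  0.1028]
w9 (150, 249) [ 0.643  -0.2194  0.1161]
w9 (150, 222) [ 0.643  -0.2397  0.0787]
w10 (118.7, 231.3) [ 0.643  -0.2313  0.0921]
w10 (118.7, 250) [ 0.643  -0.2158  0.1161]
w10 (114, 250) [ 0.643  -0.2184  0.1162]
w10 (114, 222) [ 0.643  -0.2439  0.0777]
w9 200 [ 90  92  92  93  92  90  90  92  93  94  92  93  88  92  95  98 131 131
 129  92  93  94]
w9 203 [ 90  89  93  91  91  94  88  92  90  90  85  90  94  91  98 129 131 117
  91  92  93  91]
w9 206 [ 90  87  93  89  88  92  92  91  93  93  91  94  93 109 130 130 113  91
  92  92  94  89]
w9 209 [ 91  90  92  92  93  89  91  90  90  90  91  93 117 127 129 103  89  90
  94  93  91 216]
w9 212 [ 91  93  93  90  93  94  90  89  93  91  88 129 130 131 103  90  87  91
  97  94 250 223]
w9 215 [ 90  89  91  94  92  92  92  92  89  86 125 103 106  92  89  92  87 124
 136 134 131 129]
w9 218 [ 90  91  92  89  93  93  78  79  79  89  92  92  88  90  93  86 119 134
 125 128 121 135]
w9 221 [ 91  91  90  90  92  28  28  28  35  35  38  13  91  92  89  80 254 25
[... 2511 characters left out ...]

w10 239 [ 93  88  41  28   0 250 250 251 250 250 250 250 251 250 250 255 255 250
 250 171 251 250]
w10 242 [ 90  90  78  30   6 251 250 250 250 250 250 250 250 250 250 254 255 250
 250 255 254 250]
w10 245 [ 89  95  89  24  17 254 250 250 250 250 250 250 250 250 250 251 142 250
 250 255 255 250]
w10 248 [ 91  82  23  24  26 255 252 252 252 252 252 252 253 253 253 254  15 254
 254 255 255 254]
w10 251 [92 90 91 88 95 83 81 82 84 83 85 83 82 85 85 87 92 92 89 87 90 88]
w10 254 [90 87 88 88 89 92 90 87 90 90 88 88 91 86 90 90 88 93 88 90 90 93]
w10 257 [90 86 90 88 90 89 88 87 90 88 91 89 92 90 87 91 91 91 89 91 91 91]
w10 260 [88 91 89 88 88 87 88 88 86 87 91 88 91 91 90 90 88 94 91 91 90 90]
```

Call:
apply_moves(
  motion=[
    [[5.5, 0, 0, 0, 0], [5.5, 0, 0, 0, 0], [5.5, 0, 0, 0, 0], [5.5, 0, 0, 0, 0], [5.5, 0, 0, 0, 0], [5.5, 0, 0, 0, 0], [5.5, 0, 0, 0, 0], [5.5, 0, 0, 0, 0], [5.5, 0, 0, 0, 0], [5.5, 0, 0, 0, 0]],
  ],
)

```text
time_s: 19.23
ee_pos: [0.645, -0.1026, 0.1178]
ee_rot: [3.142, -0.0, -3.117]
force: [0.1, 0.8, -0.3]
grip_width: 0.055
finger_force: 0.0
```

Call:
apply_moves(
  motion=[
    [[5.5, 0, 0, 0, 0], [5.5, 0, 0, 0, 0], [5.5, 0, 0, 0, 0], [5.5, 0, 0, 0, 0], [5.5, 0, 0, 0, 0], [5.5, 0, 0, 0, 0], [5.5, 0, 0, 0, 0], [5.5, 0, 0, 0, 0], [5.5, 0, 0, 0, 0], [5.5, 0, 0, 0, 0]],
  ],
)

```text
time_s: 20.07
ee_pos: [0.645, -0.1026, 0.1178]
ee_rot: [-3.142, 0.0, -3.117]
force: [-0.4, -0.0, -0.0]
grip_width: 0.055
finger_force: 0.0
```

```bash
cat >> h.py <<'E'
def meas(f,x=.643):
    s=np.load("pics/%s.png.npy"%f,allow_pickle=True).item()
    g=cv2.cvtColor(cv2.imread(f"pics/{f}.png"),cv2.COLOR_BGR2GRAY).astype(float)
    # white beam face: long white horizontal strip; take component of >235 within rows 205..290, cols <260, wide
    m=(g>235).astype(np.uint8); m[:200]=0; m[330:]=0; m[:,330:]=0
    n,l,st,c=cv2.connectedComponentsWithStats(m)
    L=st[(st[:,4]>150)&(st[:,1]>205)][1:] if False else [t for t in st[1:] if t[4]>60 and t[1]>200]
    if not L: print("none"); return
    t=min(L,key=lambda t:t[0]); u=t[0]; 
    col=g[:,u+3:u+7].mean(1); lo=np.where(col[t[1]-3:t[1]+t[3]+5]>170)[0]+t[1]-3
    b=lo.max(); bot=b+.5+(col[b+1]-90)/160; a=lo.min(); top=a-.5-(col[a-1]-130)/120
    row=g[t[1]+4:t[1]+t[3]-3].mean(0); ue=u-.5-(row[u-1]-90)/160
    B,T=onx((ue,bot),x,s),onx((ue,top),x,s)
    print(f,"end col %.1f rows %.2f %.2f"%(ue,top,bot),"bot z %.4f y %.4f top z %.4f"%(B[2],B[1],T[2]))
E
python3 - <<'E'
from h import *
s,im=snap("w11.png"); snap("s11.png","side"); print(s["ee_pos"],s["force"],s["grip_width"],s["time_s"])
for f in("w9","w10","w11"): meas(f)
for f in("s9","s10","s11"):
    g=cv2.cvtColor(cv2.imread(f"pics/{f}.png"),cv2.COLOR_BGR2GRAY); print(f,[list(g[180:215,c]) for c in(318,)])
E
```

```text
[ 0.64496689 -0.10257098  0.11775937] [-0.42958116 -0.03428492 -0.02941811] 0.05503593018252994 20.0667
w9 end col 62.6 rows 263.29 278.96 bot z 0.1460 y -0.2442 top z 0.1327
w10 end col 22.6 rows 264.25 280.93 bot z 0.1466 y -0.2409 top z 0.1326
w11 end col 22.6 rows 264.23 280.93 bot z 0.1466 y -0.2409 top z 0.1326
s9 [[np.uint8(99), np.uint8(101), np.uint8(104), np.uint8(61), np.uint8(48), np.uint8(56), np.uint8(101), np.uint8(135), np.uint8(210), np.uint8(225), np.uint8(223), np.uint8(221), np.uint8(221), np.uint8(222), np.uint8(222), np.uint8(223), np.uint8(225), np.uint8(204), np.uint8(159), np.uint8(136), np.uint8(133), np.uint8(133), np.uint8(134), np.uint8(135), np.uint8(126), np.uint8(126), np.uint8(126), np.uint8(124), np.uint8(112), np.uint8(136), np.uint8(151), np.uint8(172), np.uint8(180), np.uint8(177), np.uint8(236)]]
s10 [[np.uint8(219), np.uint8(220), np.uint8(222), np.uint8(221), np.uint8(221), np.uint8(221), np.uint8(222), np.uint8(224), np.uint8(221), np.uint8(214), np.uint8(218), np.uint8(218), np.uint8(214), np.uint8(189), np.uint8(181), np.uint8(213), np.uint8(212), np.uint8(200), np.uint8(148), np.uint8(145), np.uint8(162), np.uint8(139), np.uint8(134), np.uint8(132), np.uint8(132), np.uint8(136), np.uint8(128), np.uint8(124), np.uint8(112), np.uint8(136), np.uint8(151), np.uint8(173), np.uint8(183), np.uint8(183), np.uint8(182)]]
s11 [[np.uint8(217), np.uint8(219), np.uint8(220), np.uint8(222), np.uint8(221), np.uint8(221), np.uint8(221), np.uint8(222), np.uint8(224), np.uint8(221), np.uint8(214), np.uint8(215), np.uint8(218), np.uint8(216), np.uint8(188), np.uint8(183), np.uint8(208), np.uint8(203), np.uint8(211), np.uint8(151), np.uint8(136), np.uint8(151), np.uint8(151), np.uint8(138), np.uint8(133), np.uint8(131), np.uint8(133), np.uint8(132), np.uint8(114), np.uint8(136), np.uint8(151), np.uint8(174), np.uint8(183), np.uint8(183), np.uint8(182)]]
```

```bash
sed -i 's/m\[:200\]=0; m\[330:\]=0; m\[:,330:\]=0/m[:216]=0; m[262:]=0; m[:,260:]=0; m[:,:100]=0/' h.py; python3 - <<'E'
from h import *
for f in("w9","w10","w11"): meas(f); meas(f,.638)
roi=(290,165,330,200)
print([vshift("s10.png",f,roi) for f in("s9.png","s11.png")])
g=cv2.cvtColor(cv2.imread("pics/w11.png"),cv2.COLOR_BGR2GRAY)
for r in range(212,262,2): print(r,g[r,100:150:3])
E
```

```text
w9 end col 160.5 rows 219.41 237.83 bot z 0.1020 y -0.2206 top z 0.0738
w9 end col 160.5 rows 219.41 237.83 bot z 0.1117 y -0.2149 top z 0.0852
w10 end col 116.0 rows 230.39 250.45 bot z 0.1167 y -0.2170 top z 0.0909
w10 end col 116.0 rows 230.39 250.45 bot z 0.1254 y -0.2103 top z 0.1011
w11 end col 104.5 rows 237.52 257.96 bot z 0.1249 y -0.2178 top z 0.1012
w11 end col 104.5 rows 237.52 257.96 bot z 0.1331 y -0.2110 top z 0.1108
[(-1.76, 0.486), (1.2, 0.965)]
212 [ 87  92  90  90  91  96 130 127 128 130  91  92  89  92  89  90  91]
214 [ 90  91  90  90 107 123 127 130 123  88  92  88  91  87  89  92  93]
216 [ 90  88  94 116 105 102 102 102  88  89  88  90  90  89  95  89  94]
218 [ 90  90 105  99  99 105 102  87  93  86  92  86  86  88  93  91  97]
220 [ 15   3   0  14   2 102  89  91  87  92  90  88  87  92  95  89  90]
222 [36 39 42 39 16 67 91 88 88 92 87 90 92 93 90 93 90]
224 [35 37 41 42  9 42 89 94 84 86 89 90 91 94 89 91 87]
226 [52 58 32 36 18  5 87 88 84 89 88 87 89 89 89 90 93]
228 [129  93  37  43  24  21  93  90  96  93  97 100 102 100 106 109 104]
230 [ 88  94  40  
[... 448 characters left out ...]
50 250 250 249 249 249 250 249 249 250 250 250 250]
244 [ 89  95 226 250 250 250 250 249 249 250 250 250 250 250 250 250 250]
246 [ 90  91 118 250 250 249 250 250 250 250 250 250 250 250 250 250 250]
248 [ 91  91  10 252 250 250 250 249 249 249 249 249 250 249 249 250 250]
250 [ 89  62  58 254 250 249 250 249 249 250 249 249 250 249 250 250 250]
252 [ 88  88  89 254 250 250 250 250 250 249 250 250 249 250 250 250 249]
254 [ 88  91  87 254 250 250 250 250 250 250 249 249 250 250 249 249 250]
256 [ 87  90  89 168 251 251 251 252 252 252 253 253 253 253 254 250 252]
258 [ 89  90  89  78 211 208 208 163 160 164 114 116  79  78  77  79  78]
260 [91 86 88 88 89 87 89 92 89 88 88 89 88 90 87 91 88]
```

The white strip is the beam's top face, so its two edges share one z. I'll fit the geometry with that constraint.

```bash
cat > fit.py <<'E'
from h import *
from scipy.optimize import least_squares
ld=lambda f:np.load("pics/%s.png.npy"%f,allow_pickle=True).item()
def run(data,stops):
    # data {f:(col,rowfront,rowback)}; unknown xf,w,y, z per frame (stop frame: zl -/+ .09 L)
    fs=list(data); 
    def res(p):
        xf,w,ye,zl=p[:4]; L=.0355-ye; r=[]
        for f,t in zip(fs,p[4:]):
            th=t; s=ld(f); z=zl-0+L*np.sin(th); y=.0355-L*np.cos(th)
            a=w2pix("wrist",[xf,y,z],s); b=w2pix("wrist",[xf+w,y,z],s); c,ra,rb=data[f]
            r+=[(a[1]-ra),(b[1]-rb),(b[0]+a[0])/2-c]
            if f in stops: r.append((th-stops[f])*1e3)
        return np.array(r)
    o=least_squares(res,[.64,.014,-.25,.1]+[0]*len(fs)); print(o.x.round(4),"cost",o.cost); J=np.linalg.pinv(o.jac.T@o.jac); print("sd/px",np.sqrt(np.diag(J)).round(4)); print(dict(zip(fs,o.x[4:].round(4))))
E
python3 - <<'E'
from fit import *
g=cv2.cvtColor(cv2.imread("pics/w9.png"),cv2.COLOR_BGR2GRAY)
for r in(222,230,235,237): print(r,list(g[r,156:170]))
run({"w9":(162.5,219.4,237.9),"w10":(117.5,230.9,250.4),"w11":(107.5,237.5,257.9)},{"w9":-.09})
# mark band on +y face of post, several y planes
s=ld("w9"); K,A,o=cam("wrist",s)
for yp in(-.244,-.25):
    for uv in((138.5,236),(150.5,236)):
        d=A@np.linalg.inv(K)@np.array([*uv,1.]); print(yp,uv,o+d*(yp-o[1])/d[1])
E
```

```text
222 [np.uint8(87), np.uint8(88), np.uint8(90), np.uint8(87), np.uint8(81), np.uint8(191), np.uint8(255), np.uint8(252), np.uint8(251), np.uint8(251), np.uint8(252), np.uint8(251), np.uint8(252), np.uint8(252)]
230 [np.uint8(90), np.uint8(92), np.uint8(91), np.uint8(94), np.uint8(89), np.uint8(89), np.uint8(78), np.uint8(255), np.uint8(254), np.uint8(251), np.uint8(251), np.uint8(251), np.uint8(251), np.uint8(251)]
235 [np.uint8(92), np.uint8(91), np.uint8(91), np.uint8(93), np.uint8(87), np.uint8(94), np.uint8(88), np.uint8(79), np.uint8(255), np.uint8(254), np.uint8(252), np.uint8(251), np.uint8(251), np.uint8(251)]
237 [np.uint8(91), np.uint8(92), np.uint8(91), np.uint8(93), np.uint8(91), np.uint8(94), np.uint8(91), np.uint8(82), np.uint8(175), np.uint8(249), np.uint8(251), np.uint8(250), np.uint8(249), np.uint8(250)]
[ 0.65    0.0156 -0.2449  0.0832 -0.09   -0.0214  0.0158] cost 0.019690682653849226
sd/px [0.0051 0.0011 0.0076 0.0117 0.001  0.0073 0.0083]
{'w9': np.float64(-0.09), 'w10': np.float64(-0.0214), 'w11': np.float64(0.0158)}
-0.244 (138.5, 236) [ 0.64972143 -0.244       0.08706546]
-0.244 (150.5, 236) [ 0.65611674 -0.244       0.07413385]
-0.25 (138.5, 236) [ 0.65427915 -0.25        0.07814353]
-0.25 (150.5, 236) [ 0.66100307 -0.25        0.06454746]
```

Call:
apply_moves(
  motion=[
    [[3.2, 0, 0, 0, 0], [3.2, 0, 0, 0, 0], [3.2, 0, 0, 0, 0], [3.2, 0, 0, 0, 0], [3.2, 0, 0.4, 0, 0], [3.2, 0, 0.4, 0, 0], [3.2, 0, 0.4, 0, 0], [3.2, 0, 0.4, 0, 0], [3.2, 0, 0.4, 0, 0], [3.2, 0, 0.4, 0, 0]],
  ],
)

```text
time_s: 21.0
ee_pos: [0.6445, -0.0782, 0.118]
ee_rot: [-3.141, 0.0, -3.117]
force: [-0.7, -0.4, 1.1]
grip_width: 0.0322
finger_force: 0.7
```

Call:
apply_moves(
  motion=[
    [[3.2, 0, 0, 0, 0], [5.5, 0, 0, 0, 0], [8.4, 0, 0, 0, 0], [8.4, 0, 0, 0, 0], [8.4, 0, 0, 0, 0], [8.4, 0, -0.8, 0, 0], [8.4, 0, -0.8, 0, 0], [8.4, 0, -0.8, 0, 0], [8.4, 0, 0, 0, 0], [8.4, 0, 0, 0, 0]],
  ],
)

```text
time_s: 21.83
ee_pos: [0.6449, -0.1036, 0.1178]
ee_rot: [3.142, 0.0, -3.119]
force: [0.2, 0.3, 0.6]
grip_width: 0.0844
finger_force: 0.0
```

Call:
apply_moves(
  motion=[
    [[8.4, 0, 0, 0, 0], [8.4, 0, 0, 0, 0], [8.4, 0, 0, 0, 0], [8.4, 0, 0, 0, 0], [8.4, 0, 0, 0, 0], [8.4, 0, 0, 0, 0], [8.4, 0, 0, 0, 0], [8.4, 0, 0, 0, 0], [8.4, 0, 0, 0, 0], [8.4, 0, 0, 0, 0]],
  ],
)

```text
time_s: 22.67
ee_pos: [0.645, -0.1025, 0.1178]
ee_rot: [-3.142, -0.0, -3.117]
force: [0.5, 0.0, 0.1]
grip_width: 0.0839
finger_force: 0.0
```

```bash
python3 - <<'E'
from h import *
s,im=snap("w12.png"); snap("s12.png","side"); print(s["ee_pos"],s["force"],s["grip_width"],s["time_s"])
roi=(290,165,330,200)
print([vshift("s11.png",f,roi) for f in("s12.png","s10.png")])
g=cv2.cvtColor(cv2.imread("pics/w12.png"),cv2.COLOR_BGR2GRAY)
print((g[232:310,60:140]>170).any(1).nonzero()[0]+232)
for r in range(232,300,3): print(r,g[r,70:125:3])
E
```

```text
[ 0.64495647 -0.10253209  0.1178013 ] [0.45194583 0.03701721 0.11132055] 0.08386324733224944 22.6667
[(1.26, 0.964), (-1.23, 0.968)]
[245 246 247 248 249 250 251 252 253 254 255 256 257 258 259 260 261 262
 263 264 265 266 267]
232 [ 88  88  87  89 125 124 121 126 117  88  89  93  32  30  44   4  88  87
  88]
235 [ 89  90 123 123 124 123 124  95  90  92  89  91  85  24  22   6  47  92
  95]
238 [114 123 123 124 125 102  90  90  91  90  90  88 129 127 126 127 126 126
 126]
241 [127 120 124 124  87  90  87  91  90  94  93 134 131 130 131 129 130 130
 130]
244 [124 123  86  89  90  92  91  89  89 108 104 121 122 129 133 129 129 129
 127]
247 [101  90  90  91  90  92  92  87 220 236 236 247 247 254 254 252 252 251
 250]
250 [ 89  88  90  90  89  90  89  88 251 248 248 248 248 249 248 249 249 249
 249]
253 [ 91  91  92  92  89  89  90  90  72 249 248 248 248 249 249 248 249 249
 249]
256 [ 93  91  86  89  90  90  92  90  81 251 249 248 249 248 249 248 249 248
 249]
259 [ 88  86  88  89  92  88  89  88  83 254 248 248 248 249 249 248 248 249
 249]
262 [ 87  87  88  88  88  90  88  88  86 164 249 248 248 248 248 249 249 248
 248]
265 [ 85  90  89  88  88  91  88  85  89  77 250 249 249 249 250 250 251 251
 252]
268 [ 90  87  90  88  84  85  85  87  86  87 157 115 112  72  78  76  82  79
  84]
271 [89 86 85 81 85 87 90 84 87 87 85 87 87 86 85 83 86 84 89]
274 [85 83 87 87 85 88 87 86 87 89 84 89 87 87 90 86 90 88 87]
277 [84 84 88 83 86 88 87 89 86 89 85 86 88 86 88 89 86 88 88]
280 [86 89 87 88 86 84 82 86 86 85 84 89 88 86 86 91 86 87 86]
283 [43 52 52 51 52 61 63 59 60 69 70 68 68 77 78 75 77 82 82]
286 [48 45 50 46 50 47 49 46 47 45 50 50 48 49 45 45 48 45 49]
289 [46 51 50 48 47 46 49 46 51 52 46 46 52 47 46 48 47 49 51]
292 [49 44 47 46 50 47 45 48 45 45 46 53 41 50 46 51 48 48 50]
295 [43 44 50 48 46 47 47 46 49 47 49 51 46 48 47 48 47 49 44]
298 [48 52 48 50 46 47 45 51 49 49 52 46 49 46 50 51 49 46 44]
```

w9 wasn't at the stop after all, since the loaded beam had already moved. w12 is at the + stop, so I'll refit with that.

```bash
python3 - <<'E'
from fit import *
d={"w9":(162.5,219.4,237.9),"w10":(117.5,230.9,250.4),"w11":(107,237.5,257.9),"w12":(97,246,268.2)}
run(d,{"w12":.09})
print([vshift("side0.png",f,(318,185,345,206)) for f in("s9.png",)], [vshift("s10.png",f,(290,165,325,200)) for f in("s11.png","s12.png")])
E
```

```text
[ 0.6472  0.0153 -0.2406  0.0796 -0.056   0.0113  0.0495  0.09  ] cost 0.648990803719859
sd/px [0.0053 0.0011 0.0079 0.01   0.0093 0.0044 0.0038 0.001 ]
{'w9': np.float64(-0.056), 'w10': np.float64(0.0113), 'w11': np.float64(0.0495), 'w12': np.float64(0.09)}
[(1.05, 0.95)] [(1.17, 0.964), (2.68, 0.929)]
```

Call:
apply_moves(
  motion=[
    [[6, 0, 0, 0, 0], [4.5, 0, 0, 0, 0], [3.6, 0, 0, 0, 0], [3.2, 0, 0, 0, 0], [3.2, 0, 0, 0, 0], [3.2, 0, -0.4, 0, 0], [3.2, 0, -0.4, 0, 0], [3.2, 0, -0.4, 0, 0], [3.2, 0, -0.15, 0, 0], [3.2, 0, 0, 0, 0]],
  ],
)

```text
time_s: 23.6
ee_pos: [0.6452, -0.1171, 0.1177]
ee_rot: [-3.141, -0.0, -3.118]
force: [-0.4, -0.2, -0.0]
grip_width: 0.0319
finger_force: 0.0
```

Call:
apply_moves(
  motion=[
    [[3.2, 0, 0, 0, 0], [3.2, 0, 0, 0, 0]],
  ],
)

```text
time_s: 23.77
ee_pos: [0.6452, -0.1165, 0.1178]
ee_rot: [-3.141, -0.0, -3.118]
force: [0.3, -1.0, -0.5]
grip_width: 0.0322
finger_force: 0.0
```

Call:
apply_moves(
  motion=[
    [[5.5, 0, 0, 0, 0], [5.5, 0, 0, 0, 0], [5.5, 0, 0.5, 0, 0], [5.5, 0, 0.5, 0, 0], [5.5, 0, 0.35, 0, 0], [5.5, 0, 0, 0, 0], [5.5, 0, 0, 0, 0], [5.5, 0, 0, 0, 0], [5.5, 0, 0, 0, 0], [5.5, 0, 0, 0, 0]],
  ],
)

```text
time_s: 24.6
ee_pos: [0.645, -0.1027, 0.1178]
ee_rot: [-3.142, -0.0, -3.117]
force: [-0.9, 0.4, 0.3]
grip_width: 0.0548
finger_force: 0.0
```

Call:
apply_moves(
  motion=[
    [[5.5, 0, 0, 0, 0], [5.5, 0, 0, 0, 0], [5.5, 0, 0, 0, 0], [5.5, 0, 0, 0, 0], [5.5, 0, 0, 0, 0], [5.5, 0, 0, 0, 0], [5.5, 0, 0, 0, 0], [5.5, 0, 0, 0, 0], [5.5, 0, 0, 0, 0], [5.5, 0, 0, 0, 0]],
  ],
)

```text
time_s: 25.43
ee_pos: [0.645, -0.1025, 0.1178]
ee_rot: [-3.142, 0.0, -3.117]
force: [-0.4, -1.0, 0.2]
grip_width: 0.055
finger_force: 0.0
```

```bash
cat >> h.py <<'E'
def edges(f,c0=95,c1=180):
    "beam top-face white strip: end column mean, front and back rows at the end"
    g=cv2.cvtColor(cv2.imread(f"pics/{f}.png"),cv2.COLOR_BGR2GRAY).astype(int)
    for r in range(218,275,2): print(r,*g[r,c0:c1:3][:22])
E
python3 - <<'E'
from h import *
s,im=snap("w13.png"); snap("s13.png","side"); print(s["ee_pos"],s["force"],s["grip_width"],s["time_s"])
print([vshift("s10.png",f,(290,165,325,200)) for f in("s11.png","s13.png","s12.png")])
edges("w13")
E
```

```text
[ 0.64497889 -0.10253643  0.11782581] [-0.36172852 -1.00658456  0.23946711] 0.055005780225008856 25.4333
[(1.17, 0.964), (-1.06, 0.972), (2.68, 0.929)]
218 87 86 88 91 121 101 102 104 97 90 92 91 91 96 134 134 135 134 134 128 124 125
220 12 9 15 8 8 4 8 100 89 92 91 93 97 140 137 139 136 135 137 136 132 135
222 37 33 33 41 39 33 15 91 94 91 90 93 129 127 128 135 136 135 136 135 137 134
224 35 35 38 35 39 42 7 94 93 93 147 156 156 157 156 152 153 152 167 165 144 144
226 53 53 57 42 37 38 16 65 92 86 255 254 254 254 254 254 254 254 253 254 255 255
228 131 130 129 96 41 36 23 40 93 90 171 251 251 251 251 251 251 251 251 251 251 251
230 127 117 92 98 38 37 8 18 90 93 77 252 251 251 251 251 251 251 251 251 251 251
232 110 95 94 91 25 40 24 10 93 92 82 253 251 251 251 251 251 251 251 251 251 251
234 95 97 97 96 25 25 40 19 94 90 86 254 251 251 251 251 251 251 251 251 251 251
236 93 91 95 92 46 21 38 3 93 93 90 255 251 251 252 251 251 251 251 251 251 251
238 96 99 91 93 75 27 30 13 62 92 91 254 251 251 251 251 251 251 251 251 251 251
240 98 95 92 91 96 32 24 12 26 92 90 171 251 251 251 251 
[... 523 characters left out ...]

256 92 87 91 91 94 89 90 89 91 89 94 91 94 90 92 93 92 92 88 90 91 91
258 88 89 93 88 90 90 92 89 91 92 91 93 92 90 89 87 92 90 92 93 91 92
260 91 92 89 87 91 93 91 89 89 91 91 92 91 91 92 90 92 91 92 90 87 93
262 91 86 87 89 91 91 92 89 91 91 88 92 90 93 90 93 88 94 88 89 90 92
264 92 91 88 91 93 90 89 89 90 91 93 90 91 90 89 90 93 92 94 90 92 92
266 90 93 95 90 92 89 94 88 93 90 88 93 90 90 93 89 92 88 89 91 92 89
268 90 92 88 90 87 89 88 93 90 94 92 92 89 92 93 92 93 92 93 92 91 90
270 89 92 91 91 87 89 89 94 91 87 92 93 91 91 90 92 90 93 91 91 90 91
272 90 89 91 91 90 91 91 90 94 90 90 93 89 89 87 90 89 89 90 89 91 91
274 90 89 90 92 90 92 92 88 88 92 91 89 91 88 92 91 89 93 93 90 90 93
```

```bash
python3 - <<'E'
from fit import *
d={"w9":(162.5,219.4,237.9),"w10":(117.5,230.9,250.4),"w11":(107,237.5,257.9),"w13":(126.5,224.5,243),"w12":(97,246,268.2)}
run(d,{"w12":.09})
E
```

```text
[ 0.6466  0.0151 -0.2396  0.0809 -0.0549  0.0117  0.0498 -0.0256  0.09  ] cost 0.8495104671831148
sd/px [0.005  0.001  0.0075 0.0095 0.0089 0.0043 0.0038 0.005  0.001 ]
{'w9': np.float64(-0.0549), 'w10': np.float64(0.0117), 'w11': np.float64(0.0498), 'w13': np.float64(-0.0256), 'w12': np.float64(0.09)}
```

Call:
apply_moves(
  motion=[
    [[5.5, 0, -0.4, 0, 0], [5.5, 0, -0.4, 0, 0], [4.5, 0, 0, 0, 0], [3.6, 0, 0, 0, 0], [3.2, 0, 0, 0, 0], [3.2, 0, 0, 0, 0], [3.2, 0, 0, 0, 0], [3.2, 0, 0.3, 0, 0], [3.2, 0, 0.2, 0, 0], [3.2, 0, 0, 0, 0]],
  ],
)

```text
time_s: 26.37
ee_pos: [0.6451, -0.105, 0.1179]
ee_rot: [3.141, 0.0, -3.117]
force: [0.6, -1.2, 0.5]
grip_width: 0.0323
finger_force: 0.1
```

Call:
apply_moves(
  motion=[
    [[3.2, 0, 0, 0, 0], [3.2, 0, 0, 0, 0]],
  ],
)

```text
time_s: 26.53
ee_pos: [0.645, -0.105, 0.1176]
ee_rot: [3.141, -0.0, -3.117]
force: [-0.7, 0.3, -0.2]
grip_width: 0.0319
finger_force: 0.0
```

Call:
apply_moves(
  motion=[
    [[5.5, 0, 0, 0, 0], [5.5, 0, 0, 0, 0], [5.5, 0, 0.3, 0, 0], [5.5, 0, 0, 0, 0], [5.5, 0, 0, 0, 0], [5.5, 0, 0, 0, 0], [5.5, 0, 0, 0, 0], [5.5, 0, 0, 0, 0], [5.5, 0, 0, 0, 0], [5.5, 0, 0, 0, 0]],
  ],
)

```text
time_s: 27.37
ee_pos: [0.645, -0.1026, 0.1178]
ee_rot: [-3.142, 0.0, -3.117]
force: [0.1, 0.0, 0.2]
grip_width: 0.055
finger_force: 0.0
```

Call:
apply_moves(
  motion=[
    [[5.5, 0, 0, 0, 0], [5.5, 0, 0, 0, 0], [5.5, 0, 0, 0, 0], [5.5, 0, 0, 0, 0], [5.5, 0, 0, 0, 0], [5.5, 0, 0, 0, 0], [5.5, 0, 0, 0, 0], [5.5, 0, 0, 0, 0], [5.5, 0, 0, 0, 0], [5.5, 0, 0, 0, 0]],
  ],
)

```text
time_s: 28.2
ee_pos: [0.6449, -0.1026, 0.1178]
ee_rot: [3.142, 0.0, -3.117]
force: [-0.2, 0.4, -0.2]
grip_width: 0.055
finger_force: 0.0
```

```bash
python3 - <<'E'
from h import *
s,im=snap("w14.png"); snap("s14.png","side"); print(s["ee_pos"],s["force"],s["grip_width"],s["time_s"])
print([vshift("s10.png",f,(290,165,325,200)) for f in("s11.png","s13.png","s12.png","s14.png")])
g=cv2.cvtColor(cv2.imread("pics/w14.png"),cv2.COLOR_BGR2GRAY).astype(int)
for r in range(222,256,1): print(r,*g[r,105:140:2])
E
```

```text
[ 0.64494863 -0.10258133  0.11780321] [-0.21320993  0.36946688 -0.20079194] 0.05495481824326697 28.2
[(1.17, 0.964), (-1.06, 0.972), (2.68, 0.929), (-0.04, 0.996)]
222 41 38 44 14 14 63 90 90 90 94 89 92 107 102 104 107 109 103
223 39 41 38 18 14 49 93 93 91 87 87 110 130 133 132 134 129 134
224 42 44 40 22 0 44 92 87 93 86 105 128 130 131 130 130 132 132
225 40 42 40 31 16 11 89 92 88 96 136 136 135 133 131 134 135 133
226 38 37 35 33 14 5 94 91 99 121 136 135 134 134 138 137 137 134
227 38 41 39 39 13 12 92 88 120 134 135 132 134 136 134 137 135 132
228 48 41 39 40 6 0 91 103 132 133 131 131 137 126 128 124 122 126
229 59 36 39 42 17 6 86 132 131 128 129 129 119 101 101 103 99 100
230 75 38 36 39 13 46 148 166 164 166 186 186 175 175 176 175 177 176
231 87 38 38 42 21 60 245 239 239 239 249 250 250 251 251 250 250 250
232 100 21 33 38 25 0 255 253 253 253 253 252 252 252 253 252 253 252
233 95 27 20 36 30 5 255 250 251 251 250 250 250 250 250 251 250 251
234 92 32 24 23 29 4 255 251 250 250 250 250 250 250 250 251 250 250
235 94 30 32 21 41 0 255 250 250 251 250 250 250 250 250 250
[... 623 characters left out ...]
 250
245 93 95 54 25 27 30 11 151 252 250 250 250 250 250 250 250 250 250
246 96 85 22 24 24 27 16 123 253 250 250 250 251 250 250 251 250 250
247 86 40 21 31 25 26 19 0 254 250 250 250 251 251 250 250 251 250
248 52 20 25 24 26 26 22 11 255 253 254 254 254 253 253 254 254 254
249 29 32 31 26 28 30 27 57 249 247 246 248 247 246 247 244 246 244
250 62 59 63 68 66 63 65 88 119 119 118 120 116 121 118 81 79 78
251 92 92 93 89 90 94 91 88 87 81 83 86 85 83 84 85 87 90
252 91 90 89 88 87 90 90 91 87 91 90 89 93 87 89 90 91 90
253 83 88 89 92 90 90 89 88 92 89 87 89 89 88 90 91 91 90
254 89 89 89 90 92 87 87 90 89 92 89 90 92 93 92 91 92 93
255 88 91 92 89 91 90 90 91 93 90 93 90 90 89 90 91 90 90
```

Call:
apply_moves(
  motion=[
    [[5.5, 0, -0.4, 0, 0], [5.5, 0, -0.3, 0, 0], [4.5, 0, 0, 0, 0], [3.6, 0, 0, 0, 0], [3.2, 0, 0, 0, 0], [3.2, 0, 0, 0, 0], [3.2, 0, 0, 0, 0], [3.2, 0, -0.2, 0, 0], [3.2, 0, -0.2, 0, 0], [3.2, 0, -0.1, 0, 0]],
  ],
)

```text
time_s: 29.13
ee_pos: [0.6452, -0.1145, 0.1176]
ee_rot: [3.141, -0.0, -3.117]
force: [-0.6, 0.7, -2.1]
grip_width: 0.0317
finger_force: 0.8
```

Call:
apply_moves(
  motion=[
    [[3.2, 0, 0, 0, 0], [3.2, 0, 0, 0, 0], [3.2, 0, 0, 0, 0]],
  ],
)

```text
time_s: 29.38
ee_pos: [0.6453, -0.1148, 0.1179]
ee_rot: [-3.141, -0.0, -3.117]
force: [0.8, 0.7, 0.3]
grip_width: 0.032
finger_force: 0.0
```

Call:
apply_moves(
  motion=[
    [[5.5, 0, 0, 0, 0], [5.5, 0, 0, 0, 0], [5.5, 0, 0.6, 0, 0], [5.5, 0, 0.6, 0, 0], [5.5, 0, 0, 0, 0], [5.5, 0, 0, 0, 0], [5.5, 0, 0, 0, 0], [5.5, 0, 0, 0, 0], [5.5, 0, 0, 0, 0], [5.5, 0, 0, 0, 0]],
  ],
)

```text
time_s: 30.22
ee_pos: [0.645, -0.1027, 0.1178]
ee_rot: [-3.142, 0.0, -3.117]
force: [-0.1, -0.6, -0.2]
grip_width: 0.0552
finger_force: 0.0
```

Call:
apply_moves(
  motion=[
    [[5.5, 0, 0, 0, 0], [5.5, 0, 0, 0, 0], [5.5, 0, 0, 0, 0], [5.5, 0, 0, 0, 0], [5.5, 0, 0, 0, 0], [5.5, 0, 0, 0, 0], [5.5, 0, 0, 0, 0], [5.5, 0, 0, 0, 0], [5.5, 0, 0, 0, 0], [5.5, 0, 0, 0, 0]],
  ],
)

```text
time_s: 31.05
ee_pos: [0.645, -0.1026, 0.1178]
ee_rot: [-3.142, 0.0, -3.117]
force: [0.1, 0.3, -1.1]
grip_width: 0.0552
finger_force: 0.0
```

```bash
python3 - <<'E'
from h import *
s,im=snap("w15.png"); snap("s15.png","side"); print(s["ee_pos"],s["force"],s["grip_width"],s["time_s"])
print([vshift("s10.png",f,(290,165,325,200)) for f in("s11.png","s13.png","s12.png","s14.png","s15.png")])
g=cv2.cvtColor(cv2.imread("pics/w15.png"),cv2.COLOR_BGR2GRAY).astype(int)
print([(r,g[r,130:150:4].tolist()) for r in (*range(223,234),*range(242,253))])
print(g[234,105:135],g[242,105:135])
E
```

```text
[ 0.64497714 -0.10258808  0.11779802] [ 0.07553108  0.2861659  -1.14114134] 0.055178676399712134 31.05
[(1.17, 0.964), (-1.06, 0.972), (2.68, 0.929), (-0.04, 0.996), (-0.78, 0.981)]
[(223, [139, 138, 134, 135, 138]), (224, [138, 135, 134, 136, 126]), (225, [129, 132, 131, 132, 104]), (226, [165, 165, 163, 167, 156]), (227, [241, 238, 238, 240, 241]), (228, [254, 253, 253, 253, 254]), (229, [251, 251, 251, 251, 251]), (230, [250, 251, 250, 250, 251]), (231, [251, 251, 251, 251, 251]), (232, [251, 251, 250, 251, 251]), (233, [251, 250, 250, 250, 250]), (242, [251, 251, 251, 251, 251]), (243, [252, 253, 252, 252, 252]), (244, [253, 253, 252, 252, 252]), (245, [212, 213, 215, 213, 214]), (246, [79, 80, 80, 79, 82]), (247, [89, 90, 88, 89, 89]), (248, [91, 90, 92, 92, 92]), (249, [90, 90, 89, 92, 91]), (250, [92, 92, 91, 93, 92]), (251, [92, 92, 90, 92, 92]), (252, [89, 88, 91, 92, 95])]
[ 96  69  28  25  26  27  29  29  31  10  11  19  14  67  89  94  89  85
 173 255 253 251 251 251 251 251 251 251 251 251] [ 94  95  96  87  34  26  27  31  28  28  32  16  18   4  13  53  89  92
  89  84 173 255 253 251 251 251 251 251 251 251]
```

Call:
apply_moves(
  motion=[
    [[5.5, 0, 0, -1, 0], [5.5, 0, 0, -3, 0], [5.5, 0, 0, -3.5, 0], [5.5, 0, 0, -3.5, 0], [5.5, 2, 0, -2, 0], [5.5, 4, 0, 0, 0], [5.5, 4, 0, 0, 0], [5.5, 4, 0, 0, 0], [5.5, 4, 0, 0, 0], [5.5, 4, 0, 0, 0]],
  ],
)

```text
time_s: 31.98
ee_pos: [0.4233, -0.1078, 0.2485]
ee_rot: [-3.141, 0.001, -3.117]
force: [-0.4, 0.3, 1.4]
grip_width: 0.0547
finger_force: 0.0
```

```bash
python3 - <<'E'
from fit import *
s,im=snap("s16.png","side"); _,_=snap("t16.png","top"); print(s["ee_pos"])
for roi in((318,185,345,206),(325,180,350,204),(335,182,372,203)):
    print(roi,[ (b,vshift("side0.png",b,roi)) for b in("s5.png","s6.png","s16.png")])
for f in("side0","s6","s16"):
    g=cv2.cvtColor(cv2.imread(f"pics/{f}.png"),cv2.COLOR_BGR2GRAY).astype(int)
    for c in(330,345): print(f,c,*g[180:212,c])
d={"w9":(162.5,219.4,237.9),"w10":(117.5,230.9,250.4),"w11":(107,237.5,257.9),"w13":(126.5,224.5,243),"w14":(117.5,230.3,250.1),"w15":(124,226.3,245.4),"w12":(97,246,268.2)}
run(d,{"w12":.09})
E
```

```text
[ 0.42326388 -0.10775295  0.24845222]
(318, 185, 345, 206) [('s5.png', (-0.03, 1.0)), ('s6.png', (-0.03, 0.999)), ('s16.png', (-9.73, 0.563))]
(325, 180, 350, 204) [('s5.png', (-0.0, 1.0)), ('s6.png', (-0.0, 1.0)), ('s16.png', (-2.46, 0.771))]
(335, 182, 372, 203) [('s5.png', (0.04, 1.0)), ('s6.png', (0.03, 1.0)), ('s16.png', (0.31, 0.73))]
side0 330 210 211 212 212 212 212 212 211 210 210 210 210 210 212 213 150 135 134 135 139 127 118 117 116 116 118 118 119 118 119 119 117
side0 345 211 211 210 211 211 211 210 209 209 209 211 216 140 132 133 133 137 147 135 135 141 133 121 134 123 120 123 168 216 224 232 230
s6 330 213 214 214 215 215 215 215 214 213 214 213 213 214 215 216 153 138 137 138 142 129 121 120 119 119 121 121 120 121 121 121 120
s6 345 214 214 214 214 214 214 213 212 212 212 214 218 143 134 136 136 139 150 138 138 143 136 124 137 126 122 125 171 219 227 235 233
s16 330 215 213 213 214 216 211 215 220 217 208 200 191 178 157 135 118 118 184 149 138 137 139 141 121 119 121 121 122 121 121 122 121
s16 345 216 216 207 213 219 217 210 200 192 180 161 139 119 110 182 144 137 136 139 140 144 136 124 144 127 121 114 164 224 234 232 231
[ 0.6462  0.015  -0.2391  0.0816 -0.0543  0.0118  0.0499 -0.0253  0.0108
 -0.0141  0.09  ] cost 0.9110908357552581
sd/px [0.0048 0.0009 0.0072 0.0091 0.0087 0.0043 0.0037 0.0049 0.0043 0.0047
 0.001 ]
{'w9': np.float64(-0.0543), 'w10': np.float64(0.0118), 'w11': np.float64(0.0499), 'w13': np.float64(-0.0253), 'w14': np.float64(0.0108), 'w15': np.float64(-0.0141), 'w12': np.float64(0.09)}
```

The stop-to-stop comparison puts the tilt at about −0.012. I'll nudge the poise inward by about 2.4 mm.

Call:
apply_moves(
  motion=[
    [[5.5, -4, 0, 0, 0], [5.5, -4, 0, 0, 0], [5.5, -4, 0, 0, 0], [5.5, -4, 0, 0, 0], [5.5, -4, 0, 0, 0], [5.5, -2, -0.9, 2, 0], [5.5, 0, 0, 3.5, 0], [5.5, 0, 0, 3.5, 0], [5.5, 0, 0, 3, 0], [5.5, 0, 0, 1, 0]],
  ],
)

```text
time_s: 32.92
ee_pos: [0.6423, -0.1107, 0.1121]
ee_rot: [3.14, -0.008, -3.117]
force: [-1.6, 0.3, -1.0]
grip_width: 0.0551
finger_force: 0.0
```

Call:
apply_moves(
  motion=[
    [[5.5, 0, 0, 0, 0], [5.5, 0, 0, 0, 0], [4.5, 0, 0, 0, 0], [3.6, 0, 0, 0, 0], [3.2, 0, 0, 0, 0], [3.2, 0, 0, 0, 0], [3.2, 0, 0, 0, 0]],
  ],
)

```text
time_s: 33.5
ee_pos: [0.6458, -0.1117, 0.1191]
ee_rot: [-3.141, 0.002, -3.117]
force: [-0.7, 0.2, 0.4]
grip_width: 0.032
finger_force: 0.0
```

Target TCP y of −0.107, so +0.47 cm.

Call:
apply_moves(
  motion=[
    [[3.2, 0, 0.2, 0, 0], [3.2, 0, 0.2, 0, 0], [3.2, 0, 0.07, 0, 0], [3.2, 0, 0, 0, 0], [3.2, 0, 0, 0, 0], [3.2, 0, 0, 0, 0]],
  ],
)

```text
time_s: 34.0
ee_pos: [0.6451, -0.1069, 0.1178]
ee_rot: [-3.141, 0.0, -3.117]
force: [-0.4, -1.3, 1.0]
grip_width: 0.0322
finger_force: 0.5
```

Call:
apply_moves(
  motion=[
    [[5.5, 0, 0, 0, 0], [5.5, 0, 0, 0, 0], [5.5, 0, -0.3, 0, 0], [5.5, 0, 0, -1, 0], [5.5, 0, 0, -3, 0], [5.5, 0, 0, -3.5, 0], [5.5, 0, 0, -3.5, 0], [5.5, 2, 0, -2, 0], [5.5, 4, 0, 0, 0], [5.5, 4, 0, 0, 0]],
  ],
)

```text
time_s: 34.83
ee_pos: [0.5464, -0.1127, 0.2513]
ee_rot: [-3.14, 0.006, -3.117]
force: [-0.9, -0.5, -0.3]
grip_width: 0.0549
finger_force: 0.0
```

Call:
apply_moves(
  motion=[
    [[5.5, 4, 0, 0, 0], [5.5, 4, 0, 0, 0], [5.5, 4, 0, 0, 0], [5.5, 0, 0, 0, 0], [5.5, 0, 0, 0, 0], [5.5, 0, 0, 0, 0], [5.5, 0, 0, 0, 0], [5.5, 0, 0, 0, 0], [5.5, 0, 0, 0, 0], [5.5, 0, 0, 0, 0]],
  ],
)

```text
time_s: 35.67
ee_pos: [0.4259, -0.1152, 0.2477]
ee_rot: [3.141, -0.001, -3.117]
force: [-1.5, 0.2, -0.2]
grip_width: 0.0546
finger_force: 0.0
```

Call:
apply_moves(
  motion=[
    [[5.5, 0, 0, 0, 0], [5.5, 0, 0, 0, 0], [5.5, 0, 0, 0, 0], [5.5, 0, 0, 0, 0], [5.5, 0, 0, 0, 0], [5.5, 0, 0, 0, 0], [5.5, 0, 0, 0, 0], [5.5, 0, 0, 0, 0], [5.5, 0, 0, 0, 0], [5.5, 0, 0, 0, 0]],
  ],
)

```text
time_s: 36.5
ee_pos: [0.4252, -0.1152, 0.2478]
ee_rot: [-3.142, 0.0, -3.117]
force: [0.3, -0.4, 0.5]
grip_width: 0.055
finger_force: 0.0
```

```bash
python3 - <<'E'
from h import *
s,im=snap("s17.png","side"); print(s["ee_pos"],s["time_s"])
for roi in((290,165,325,200),(318,185,345,206),(325,180,372,204)): print([(b,vshift("s16.png",b,roi)) for b in("s17.png",)])
f="s17"
g=cv2.cvtColor(cv2.imread(f"pics/{f}.png"),cv2.COLOR_BGR2GRAY).astype(int)
for c in(330,345): print(f,c,*g[180:212,c])
snap("w17.png")
E
```

```text
[ 0.42519152 -0.11521003  0.24781375] 36.5
[('s17.png', (0.23, 0.983))]
[('s17.png', (0.2, 0.957))]
[('s17.png', (0.15, 0.979))]
s17 330 215 214 213 214 216 205 211 219 217 212 201 194 183 165 143 122 107 189 149 140 139 138 143 126 120 122 121 121 122 122 122 121
s17 345 216 217 198 209 217 218 214 203 195 185 168 145 123 108 170 142 139 137 137 141 142 136 125 145 127 122 115 163 224 234 233 232
```

The shift is +0.2 px, so the tilt is about −0.005: level. Next I locate the cylinders on the pan from their gold noses.

```bash
cat >> h.py <<'E'
def noses(f,roi,z,n,amin=2):
    im=cv2.imread("pics/"+f); hsv=cv2.cvtColor(im,cv2.COLOR_BGR2HSV); m=cv2.inRange(hsv,(8,90,70),(32,255,255)); x0,y0,x1,y1=roi
    k=np.zeros_like(m); k[y0:y1,x0:x1]=m[y0:y1,x0:x1]; c=cv2.connectedComponentsWithStats(k)
    st=np.load("pics/"+f+".npy",allow_pickle=True).item()
    for t,p in zip(c[2][1:],c[3][1:]):
        if t[4]>=amin: print(f,t[4],p.round(1),pix2w(n,p,z,st).round(4))
E
python3 - <<'E'
from h import *
snap("t17.png","top")
noses("t17.png",(236,160,320,215),.127,"top")
noses("s17.png",(275,140,380,200),.127,"side")
E
```

```text
t17.png 12 [266.  201.2] [0.5846 0.1959 0.127 ]
t17.png 10 [307.5 201.8] [0.5858 0.0488 0.127 ]
s17.png 18 [299.4 153.7] [0.5952 0.2971 0.127 ]
s17.png 2 [315.5 152. ] [0.6483 0.2924 0.127 ]
s17.png 2 [338.  162.5] [0.6943 0.2028 0.127 ]
s17.png 12 [305.1 168.2] [0.5857 0.1994 0.127 ]
s17.png 2 [356.  185.5] [0.6975 0.056  0.127 ]
s17.png 18 [320.4 192.7] [0.5872 0.05   0.127 ]
```

B sits close to the −y rim, leaving no room for a finger. I'll first push it inward with closed fingers just above rim height.

Call:
apply_moves(
  motion=[
    [[0, -2, 1, 0, 0], [0, -3.5, 1.8, 0, 0], [0, -3.5, 1.8, 0, 0], [0, -3.5, 1.8, 0, 0], [0, -3.5, 1.8, 0, 0], [0, -3, 1.7, 0, 0], [0, -2, 1, 0, 0], [0, -1, 0.6, 0, 0], [0, 0, 0, 0, 0], [0, 0, 0, 0, 0]],
  ],
)

```text
time_s: 37.48
ee_pos: [0.6419, 0.0051, 0.2472]
ee_rot: [-3.141, -0.002, -3.117]
force: [-0.1, 0.6, -0.2]
grip_width: 0.0002
finger_force: 0.0
```

Call:
apply_moves(
  motion=[
    [[0, 0, 0, 3, 0], [0, 0, 0, 3.5, 0], [0, 0, 0, 3, 0], [0, 0, 0, 1.5, 0], [0, 0, 0, 0.8, 0], [0, 0, 0, 0, 0], [0, 0, 0, 0, 0], [0, 0, 0, 0, 0]],
  ],
)

```text
time_s: 38.15
ee_pos: [0.6435, 0.0046, 0.1321]
ee_rot: [-3.141, 0.003, -3.118]
force: [0.1, 1.0, 0.9]
grip_width: -0.0001
finger_force: 0.0
```

Call:
apply_moves(
  motion=[
    [[0, 0, 0.6, 0.3, 0], [0, 0, 0.6, 0, 0], [0, 0, 0.6, 0, 0], [0, 0, 0.6, 0, 0], [0, 0, 0.6, 0, 0], [0, 0, 0.6, 0, 0], [0, 0, 0.6, 0, 0], [0, 0, 0.6, 0, 0], [0, 0, 0.4, 0, 0], [0, 0, 0, 0, 0]],
  ],
)

```text
time_s: 38.98
ee_pos: [0.641, 0.058, 0.1268]
ee_rot: [3.142, -0.0, -3.116]
force: [0.6, -0.5, 0.9]
grip_width: -0.0001
finger_force: 0.8
```

Call:
apply_moves(
  motion=[
    [[0, 0, 0, 0, 0], [0, 0, -0.5, 0, 0], [0, 0, 0, -1.5, 0], [0, 0, 0, -3, 0], [0, 0, 0, -3, 0], [8.5, 0, 0.7, -2, 0], [8.5, 0, 0.7, 0, 0], [8.5, 0, 0.7, 0, 0], [8.5, 0, 0, 0, 0], [8.5, 0, 0, 0, 0]],
  ],
)

```text
time_s: 39.82
ee_pos: [0.6394, 0.0733, 0.2195]
ee_rot: [-3.141, -0.004, -3.117]
force: [-0.3, -0.4, 0.1]
grip_width: 0.0605
finger_force: 0.0
```

```bash
python3 - <<'E'
from h import *
s,_=snap("w18.png"); snap("s18.png","side");snap("t18.png","top"); print(s["ee_pos"],s["ee_rot"])
noses("s18.png",(275,140,380,200),.127,"side"); noses("t18.png",(236,160,320,215),.127,"top"); noses("w18.png",(150,90,560,330),.127,"wrist",20)
E
```

```text
[0.63938254 0.07325288 0.2195008 ] [-3.14137253 -0.00362725 -3.11668027]
s18.png 18 [299.4 153.7] [0.5952 0.2971 0.127 ]
s18.png 2 [315.5 152. ] [0.6483 0.2924 0.127 ]
s18.png 12 [305.1 168.2] [0.5857 0.1994 0.127 ]
s18.png 2 [353.  181.5] [0.6973 0.0798 0.127 ]
s18.png 17 [317.5 188.6] [0.5861 0.0734 0.127 ]
t18.png 11 [265.8 201.2] [0.5845 0.1965 0.127 ]
t18.png 10 [300.7 201.6] [0.586  0.0729 0.127 ]
w18.png 179 [315.3 141.5] [0.5853 0.0708 0.127 ]
w18.png 200 [468.8 143.5] [0.5839 0.1961 0.127 ]
w18.png 38 [151.6 278.2] [ 0.7191 -0.0834  0.127 ]
w18.png 50 [333.6 294.8] [0.7337 0.0926 0.127 ]
```

Call:
apply_moves(
  motion=[
    [[6.5, 0, 0.2, 2, -2], [6.5, 0, 0, 3, 0], [6.5, 0, 0, 2.5, 0], [6.5, 0, 0, 1.5, 0], [6.5, 0, 0, 0.8, 0], [6.5, 0, 0, 0, 0], [6.5, 0, 0, 0, 0], [2.5, 0, 0, 0, 0], [2.5, 0, 0, 0, 0], [2.5, 0, 0, 0, 0]],
  ],
)

```text
time_s: 40.8
ee_pos: [0.6419, 0.075, 0.1257]
ee_rot: [-3.141, 0.003, -3.082]
force: [1.4, -0.3, -0.6]
grip_width: 0.0294
finger_force: 51.9
```

Call:
apply_moves(
  motion=[
    [[2.5, 0, 0, 0, 0], [2.5, 0, 0, 0, 0], [2.5, 0, 0, 0, 0], [2.5, 0, 0, 0, 0]],
  ],
)

```text
time_s: 41.13
ee_pos: [0.6413, 0.0751, 0.1243]
ee_rot: [3.142, 0.002, -3.082]
force: [1.5, -0.5, -0.3]
grip_width: 0.0298
finger_force: 59.2
```

Call:
apply_moves(
  motion=[
    [[5.5, 0, 0, 0, 0], [5.5, 0, 0, 0, 0], [5.5, 0, 0, 0.3, 0], [5.5, 0, 0, 0.2, 0], [5.5, 0, 0, 0, 0], [2.5, 0, 0, 0, 0], [2.5, 0, 0, 0, 0], [2.5, 0, 0, 0, 0], [2.5, 0, 0, 0, 0], [2.5, 0, 0, 0, 0]],
  ],
)

```text
time_s: 41.97
ee_pos: [0.6406, 0.0752, 0.1189]
ee_rot: [3.142, -0.0, -3.082]
force: [-0.0, 0.4, 0.0]
grip_width: 0.0297
finger_force: 59.8
```

Call:
apply_moves(
  motion=[
    [[2.5, 0, 0, 0, 0], [2.5, 0, 0, 0, 0], [2.5, 0, 0, 0, 0], [2.5, 0, 0, -1, 0], [2.5, 0, 0, -2, 0], [2.5, 0, 0, -2.5, 0], [2.5, 0, 0, -2.5, 0], [2.5, 0, 0, 0, 0], [2.5, 0, 0, 0, 0], [2.5, 0, 0, 0, 0]],
  ],
)

```text
time_s: 42.8
ee_pos: [0.64, 0.075, 0.198]
ee_rot: [-3.142, -0.001, -3.083]
force: [-0.8, -0.1, -3.4]
grip_width: 0.0296
finger_force: 59.6
```

```bash
python3 - <<'E'
from h import *
s,_=snap("w19.png"); print(s["ee_pos"],s["ee_rot"],s["force"],s["grip_width"])
T=cam("wrist",s)
noses("w19.png",(250,60,380,300),s["ee_pos"][2]+.0075,"wrist",20)
a=np.radians(-2); c=np.array([.428,-.201]); g=c+.07*np.array([-np.sin(a),np.cos(a)]); print(g)
delta([g[0],g[1],.17],178)
E
```

```text
[0.64002055 0.07498149 0.19801769] [-3.14150325e+00 -1.18055125e-03 -3.08250022e+00] [-0.76336687 -0.11756076 -3.36811516] 0.02959683736806267
w19.png 533 [317.  164.7] [0.5842 0.0712 0.2055]
[ 0.43044296 -0.13104264]
turn 5.4 shift x 20.17 y -21.31 z 2.70 yaw now 183.4
```

Call:
apply_moves(
  motion=[
    [[2.5, 1, -1, 0, 2.7], [2.5, 2, -2.2, 0, 2.7], [2.5, 3, -3.2, 0, 0], [2.5, 3, -3.2, 0, 0], [2.5, 3, -3.2, 0, 0], [2.5, 3, -3.2, 0, 0], [2.5, 2.7, -2.8, 0, 0], [2.5, 1.5, -1.5, 0, 0], [2.5, 0.8, -0.8, 0, 0], [2.5, 0, 0, 0, 0]],
  ],
)

```text
time_s: 43.68
ee_pos: [0.4391, -0.1253, 0.1972]
ee_rot: [3.141, -0.003, 3.104]
force: [0.7, -0.1, -2.3]
grip_width: 0.0301
finger_force: 59.7
```

Call:
apply_moves(
  motion=[
    [[2.5, 0, 0, 0, 0], [2.5, 0, 0, 0, 0], [2.5, 0, 0, 0, 0]],
  ],
)

```text
time_s: 43.93
ee_pos: [0.4425, -0.1237, 0.1986]
ee_rot: [3.141, -0.0, 3.108]
force: [0.9, 0.7, -2.1]
grip_width: 0.03
finger_force: 59.7
```

```bash
python3 - <<'E'
from h import *
s,_=snap("w20.png"); print(s["ee_pos"],s["force"],s["grip_width"])
noses("w20.png",(250,60,380,300),s["ee_pos"][2]+.0075,"wrist",20)
delta([.4304,-.131,.10],178)
t=cv2.imread("pics/t16.png"); 
# saddles: refine on full-res initial top image, bright blobs in rack area
g=cv2.cvtColor(cv2.imread("pics/top0.png"),cv2.COLOR_BGR2GRAY); b=cv2.inRange(g,125,255); k=np.zeros_like(b); k[236:262,343:405]=b[236:262,343:405]
c=cv2.connectedComponentsWithStats(k)
P=np.array([pix2w("top",p,.032) for q,p in zip(c[2][1:],c[3][1:]) if q[4]>8]); print(P.round(4),P.mean(0))
E
```

```text
[ 0.44246461 -0.1236635   0.19858437] [ 0.93001503  0.69771829 -2.11277464] 0.02999979052235929
w20.png 556 [316.8 164.9] [ 0.3867 -0.1224  0.2061]
turn 0.1 shift x 1.18 y -0.78 z 9.86 yaw now 178.1
[[ 0.4557 -0.1313  0.032 ]
 [ 0.4524 -0.2021  0.032 ]
 [ 0.4495 -0.2732  0.032 ]
 [ 0.4056 -0.1308  0.032 ]
 [ 0.4029 -0.2011  0.032 ]
 [ 0.4    -0.2702  0.032 ]] [ 0.4276827  -0.20144607  0.032     ]
```

Call:
apply_moves(
  motion=[
    [[2.5, 0.6, -0.4, 0, 0], [2.5, 0.6, -0.35, 1, 0], [2.5, 0, 0, 2.5, 0], [2.5, 0, 0, 2.5, 0], [2.5, 0, 0, 2.5, 0], [2.5, 0, 0, 2.5, 0], [2.5, 0, 0, 2, 0], [2.5, 0, 0, 1, 0], [2.5, 0, 0, 0, 0], [2.5, 0, 0, 0, 0]],
  ],
)

```text
time_s: 44.82
ee_pos: [0.4288, -0.1314, 0.0584]
ee_rot: [3.141, -0.001, 3.107]
force: [-0.0, -0.1, -2.1]
grip_width: 0.0299
finger_force: 59.7
```

Call:
apply_moves(
  motion=[
    [[2.5, 0, 0, 0, 0], [2.5, 0, 0, 0, 0], [2.5, 0, 0, 0, 0]],
  ],
)

```text
time_s: 45.07
ee_pos: [0.4306, -0.132, 0.0603]
ee_rot: [-3.141, 0.003, 3.107]
force: [0.4, -0.7, -2.0]
grip_width: 0.0301
finger_force: 59.7
```

Call:
apply_moves(
  motion=[
    [[2.5, 0, 0, 0.7, 0], [2.5, 0, 0, 0.6, 0], [2.5, 0, 0, 0.4, 0], [2.5, 0, 0, 0, 0], [2.5, 0, 0, 0, 0]],
  ],
)

```text
time_s: 45.48
ee_pos: [0.4287, -0.1313, 0.0411]
ee_rot: [3.141, -0.002, 3.106]
force: [-0.6, 0.3, -2.7]
grip_width: 0.0301
finger_force: 59.7
```

Call:
apply_moves(
  motion=[
    [[2.5, 0, 0, 0.3, 0], [2.5, 0, 0, 0.3, 0], [2.5, 0, 0, 0, 0], [2.5, 0, 0, 0, 0]],
  ],
)

```text
time_s: 45.82
ee_pos: [0.4293, -0.1315, 0.0357]
ee_rot: [3.142, -0.0, 3.107]
force: [-0.3, -0.4, -2.1]
grip_width: 0.0301
finger_force: 59.9
```

Call:
apply_moves(
  motion=[
    [[2.5, 0, 0, 0.2, 0], [2.5, 0, 0, 0.2, 0], [2.5, 0, 0, 0, 0], [2.5, 0, 0, 0, 0]],
  ],
)

```text
time_s: 46.15
ee_pos: [0.4299, -0.1308, 0.0341]
ee_rot: [3.14, 0.0, 3.106]
force: [-7.1, 7.2, 18.0]
grip_width: 0.0298
finger_force: 61.9
```

Call:
apply_moves(
  motion=[
    [[4, 0, 0, 0, 0], [5.5, 0, 0, 0, 0], [5.5, 0, 0, 0, 0], [5.5, 0, 0, -1, 0], [5.5, 0, 0, -3, 0], [5.5, 0, 0, -4, 0], [5.5, 0, 0, -4, 0], [5.5, 0, 0, -4, 0], [5.5, 0, 0, -4, -2.3], [5.5, 0, 0, -2, -2.2]],
  ],
)

```text
time_s: 46.98
ee_pos: [0.4314, -0.1324, 0.2583]
ee_rot: [-3.138, 0.008, -3.096]
force: [0.8, -0.1, 0.1]
grip_width: 0.0549
finger_force: 0.0
```

Call:
apply_moves(
  motion=[
    [[8.5, -1.5, 2.5, 0, 0], [8.5, -2.2, 3.4, 0, 0], [8.5, -2.2, 3.4, 0, 0], [8.5, -2.2, 3.4, 0, 0], [8.5, -2.2, 3.4, 0, 0], [8.5, -2.2, 3.4, 0, 0], [8.5, -2.2, 3.4, 0, 0], [8.5, -2.2, 3.4, 0, 0], [8.5, -2.2, 3.4, 0, 0], [8.5, -1.5, 2, 0, 0]],
  ],
)

```text
time_s: 47.82
ee_pos: [0.6225, 0.1977, 0.252]
ee_rot: [3.14, 0.001, -3.096]
force: [0.4, -0.2, -0.2]
grip_width: 0.0849
finger_force: 0.0
```

Call:
apply_moves(
  motion=[
    [[8.5, 0, 0, 0, 0], [8.5, 0, 0, 0, 0], [8.5, 0, 0, 0, 0]],
  ],
)

```text
time_s: 48.07
ee_pos: [0.6209, 0.1936, 0.2517]
ee_rot: [-3.141, -0.001, -3.098]
force: [0.1, -0.1, 0.9]
grip_width: 0.085
finger_force: 0.0
```

```bash
python3 - <<'E'
from h import *
s,_=snap("w21.png"); snap("s21.png","side");snap("t21.png","top"); print(s["ee_pos"],s["ee_rot"])
noses("s21.png",(275,135,380,200),.138,"side"); noses("t21.png",(236,160,320,215),.138,"top"); noses("w21.png",(150,60,560,330),.138,"wrist",20)
print("rack"); noses("t21.png",(335,225,412,275),.0426,"top"); noses("s21.png",(270,230,340,330),.0426,"side")
E
```

```text
[0.62087058 0.19355457 0.25166655] [-3.14076718e+00 -1.04266217e-03 -3.09798328e+00]
s21.png 3 [299. 152.] [0.5915 0.2882 0.138 ]
s21.png 2 [339.  160.5] [0.6946 0.1951 0.138 ]
s21.png 13 [304.8 165.5] [0.5843 0.1964 0.138 ]
t21.png 11 [265.6 200.9] [0.5838 0.1959 0.138 ]
w21.png 150 [319.8 157.6] [0.584  0.1949 0.138 ]
w21.png 140 [451.5 185.9] [0.6051 0.3191 0.138 ]
w21.png 998 [474.6 199.7] [0.6177 0.3437 0.138 ]
w21.png 51 [321.2 280.5] [0.714  0.2028 0.138 ]
rack
t21.png 9 [355.7 234.1] [ 0.4816 -0.1317  0.0426]
t21.png 12 [354.5 264. ] [ 0.3718 -0.1283  0.0426]
s21.png 10 [303.1 262.7] [ 0.4825 -0.1307  0.0426]
```

Call:
apply_moves(
  motion=[
    [[6.5, -1, 0.1, 2, 0], [6.5, -0.8, 0.15, 3, 0], [6.5, 0, 0, 3, 0], [6.5, 0, 0, 2, 0], [6.5, 0, 0, 1, 0], [6.5, 0, 0, 0.5, 0], [6.5, 0, 0, 0, 0], [6.5, 0, 0, 0, 0], [6.5, 0, 0, 0, 0]],
  ],
)

```text
time_s: 48.97
ee_pos: [0.6406, 0.1976, 0.1392]
ee_rot: [3.141, 0.004, -3.098]
force: [0.6, 0.5, -1.2]
grip_width: 0.0651
finger_force: 0.0
```

Lowering another 0.9 cm to about 0.130, then gripping and lifting.

Call:
apply_moves(
  motion=[
    [[6, 0, 0, 0.5, 0], [6, 0, 0, 0.4, 0], [6, 0, 0, 0, 0], [6, 0, 0, 0, 0], [2.5, 0, 0, 0, 0], [2.5, 0, 0, 0, 0], [2.5, 0, 0, 0, 0], [2.5, 0, 0, 0, 0], [2.5, 0, 0, 0, 0], [2.5, 0, 0, 0, 0]],
  ],
)

```text
time_s: 49.8
ee_pos: [0.6394, 0.1975, 0.1281]
ee_rot: [3.141, 0.0, -3.098]
force: [-0.2, 0.9, 1.8]
grip_width: 0.0303
finger_force: 59.6
```

Call:
apply_moves(
  motion=[
    [[2.5, 0, 0, 0, 0], [2.5, 0, 0, 0, 0], [2.5, 0, 0, 0, 0], [2.5, 0, 0, -1, 0], [2.5, 0, 0, -2, 0], [2.5, 0, 0, -2.5, 0], [2.5, 0, 0, -1.5, 0], [2.5, 0, 0, 0, 0], [2.5, 0, 0, 0, 0], [2.5, 0, 0, 0, 0]],
  ],
)

```text
time_s: 50.63
ee_pos: [0.6383, 0.197, 0.1963]
ee_rot: [-3.141, -0.002, -3.098]
force: [-0.5, 0.1, -2.1]
grip_width: 0.0298
finger_force: 59.4
```

```bash
python3 - <<'E'
from h import *
s,_=snap("w22.png"); print(s["ee_pos"],s["ee_rot"],s["force"],s["grip_width"])
noses("w22.png",(250,60,380,300),s["ee_pos"][2]+.0085,"wrist",20)
delta([.4257,-.271,.18],178)
E
```

```text
[0.63830279 0.19703305 0.19630557] [-3.14092145e+00 -2.26883076e-03 -3.09816705e+00] [-0.51015392  0.08363333 -2.12446661] 0.0298089311917511
w22.png 547 [316.1 166.6] [0.5832 0.1938 0.2048]
turn 4.5 shift x 19.58 y -47.51 z 1.56 yaw now 182.5
```

Call:
apply_moves(
  motion=[
    [[2.5, 0.5, -1, 0, 2.3], [2.5, 1, -2, 0, 2.2], [2.5, 1.3, -3, 0, 0], [2.5, 1.3, -3.2, 0, 0], [2.5, 1.3, -3.2, 0, 0], [2.5, 1.3, -3.2, 0, 0], [2.5, 1.3, -3.2, 0, 0], [2.5, 1.3, -3.2, 0, 0], [2.5, 1.3, -3.2, 0, 0], [2.5, 1.3, -3.2, 0, 0]],
  ],
)

```text
time_s: 51.52
ee_pos: [0.5097, -0.0841, 0.1958]
ee_rot: [3.141, -0.003, 3.107]
force: [0.6, -1.0, -2.3]
grip_width: 0.0301
finger_force: 59.5
```

Call:
apply_moves(
  motion=[
    [[2.5, 1.3, -3.2, 0, 0], [2.5, 1.3, -3.2, 0, 0], [2.5, 1.3, -3.2, 0, 0], [2.5, 1.3, -3, 0, 0], [2.5, 1, -2.5, 0, 0], [2.5, 0.8, -2, 0, 0], [2.5, 0.4, -1, 0, 0], [2.5, 0, 0, 0, 0], [2.5, 0, 0, 0, 0], [2.5, 0, 0, 0, 0]],
  ],
)

```text
time_s: 52.35
ee_pos: [0.4316, -0.2602, 0.1971]
ee_rot: [3.14, -0.001, 3.107]
force: [-0.3, 0.3, -1.8]
grip_width: 0.0298
finger_force: 59.6
```

```bash
python3 - <<'E'
from h import *
s=env.get_state(); print(s["ee_pos"],s["force"],s["grip_width"]); delta([.4255,-.2715,.06],178)
E
```

```text
[ 0.43163361 -0.26022865  0.19707159] [-0.2818128   0.31970395 -1.78828136] 0.02984500645017382
turn 0.0 shift x 0.57 y -1.15 z 13.71 yaw now 178.0
```

Call:
apply_moves(
  motion=[
    [[2.5, 0.3, -0.6, 0, 0], [2.5, 0.3, -0.5, 1, 0], [2.5, 0, 0, 2.5, 0], [2.5, 0, 0, 2.5, 0], [2.5, 0, 0, 2.5, 0], [2.5, 0, 0, 2.5, 0], [2.5, 0, 0, 2, 0], [2.5, 0, 0, 0.7, 0], [2.5, 0, 0, 0, 0], [2.5, 0, 0, 0, 0]],
  ],
)

```text
time_s: 53.18
ee_pos: [0.4253, -0.272, 0.0608]
ee_rot: [3.141, -0.0, 3.107]
force: [-0.2, -0.5, -1.2]
grip_width: 0.0303
finger_force: 59.7
```

Call:
apply_moves(
  motion=[
    [[2.5, 0, 0, 0, 0], [2.5, 0, 0, 0.7, 0], [2.5, 0, 0, 0.6, 0], [2.5, 0, 0, 0.4, 0], [2.5, 0, 0, 0, 0], [2.5, 0, 0, 0, 0], [2.5, 0, 0, 0, 0]],
  ],
)

```text
time_s: 53.77
ee_pos: [0.4252, -0.2722, 0.0438]
ee_rot: [3.142, -0.0, 3.106]
force: [0.1, -0.9, -2.4]
grip_width: 0.0299
finger_force: 59.7
```

Call:
apply_moves(
  motion=[
    [[2.5, 0, 0, 0.4, 0], [2.5, 0, 0, 0.4, 0], [2.5, 0, 0, 0, 0], [2.5, 0, 0, 0, 0], [2.5, 0, 0, 0, 0]],
  ],
)

```text
time_s: 54.18
ee_pos: [0.425, -0.272, 0.0356]
ee_rot: [3.141, -0.001, 3.107]
force: [-0.3, -0.0, -2.1]
grip_width: 0.0298
finger_force: 59.7
```

Call:
apply_moves(
  motion=[
    [[2.5, 0, 0, 0.15, 0], [2.5, 0, 0, 0, 0], [2.5, 0, 0, 0, 0]],
  ],
)

```text
time_s: 54.43
ee_pos: [0.4252, -0.272, 0.035]
ee_rot: [3.141, -0.0, 3.106]
force: [-3.3, 3.7, 4.2]
grip_width: 0.0296
finger_force: 60.3
```

Contact at the expected height. Releasing, rising and checking.

Call:
apply_moves(
  motion=[
    [[4, 0, 0, 0, 0], [5.5, 0, 0, 0, 0], [5.5, 0, 0, 0, 0], [5.5, 0, 0, -1, 0], [5.5, 0, 0, -3, 0], [5.5, 0, 0, -4, 0], [5.5, 0, 0, -4, 0], [5.5, 0, 0, -4, 0], [5.5, 0, 1, -4, 0], [5.5, 0, 2, -2, 0]],
  ],
)

```text
time_s: 55.27
ee_pos: [0.4283, -0.2446, 0.2613]
ee_rot: [-3.136, 0.008, 3.104]
force: [0.3, -0.8, 0.4]
grip_width: 0.0553
finger_force: 0.0
```

Call:
apply_moves(
  motion=[
    [[2, 0, 2.5, 0, 0], [0, 0, 2, 0, 0], [0, 0, 0, 0, 0], [0, 0, 0, 0, 0], [0, 0, 0, 0, 0], [0, 0, 0, 0, 0]],
  ],
)

```text
time_s: 55.77
ee_pos: [0.4277, -0.1978, 0.2542]
ee_rot: [-3.141, -0.0, 3.106]
force: [-0.2, -0.7, -0.3]
grip_width: 0.0001
finger_force: 0.0
```

```bash
python3 - <<'E'
from h import *
s,w=snap("w23.png"); s2,sd=snap("s23.png","side"); snap("t23.png","top"); print(s["ee_pos"],s["ee_rot"])
noses("t23.png",(335,225,412,275),.0426,"top"); noses("s23.png",(270,220,340,340),.0426,"side"); noses("w23.png",(100,40,640,330),.0426,"wrist",15)
cv2.imwrite("pics/c23.png",np.hstack([cv2.resize(w,(480,300)),cv2.resize(np.ascontiguousarray(sd[180:340,240:400]),(300,300),interpolation=cv2.INTER_CUBIC)]))
E
```

```text
[ 0.42770798 -0.19777392  0.2542159 ] [-3.14131220e+00 -3.18822359e-04  3.10595898e+00]
t23.png 8 [355.9 234.1] [ 0.4816 -0.1325  0.0426]
t23.png 12 [354.5 264. ] [ 0.3718 -0.1283  0.0426]
t23.png 13 [392.6 265.6] [ 0.369  -0.2685  0.0426]
s23.png 12 [303.1 262.9] [ 0.4822 -0.1315  0.0426]
s23.png 12 [318.1 300.6] [ 0.4783 -0.2717  0.0426]
s23.png 27 [272.1 309.6] [ 0.3693 -0.267   0.0426]
w23.png 166 [635.9 133.4] [0.3937 0.1922 0.0426]
w23.png 92 [255.4 127.4] [ 0.3701 -0.269   0.0426]
w23.png 92 [371.5 126.4] [ 0.374  -0.1289  0.0426]
w23.png 69 [490.9 312.4] [0.6557 0.0606 0.0426]
```

View pics/c23.png

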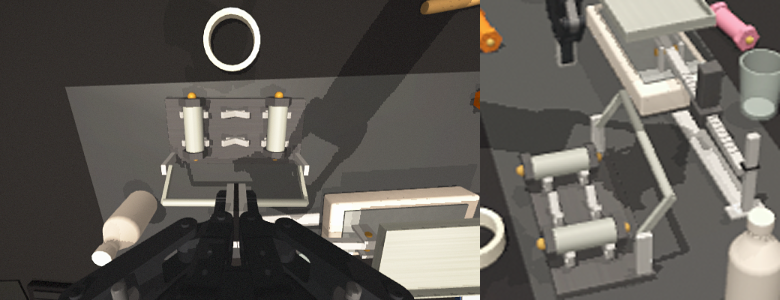

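Both cylinders are seated. Now I move behind the raised bar and swing it down.

Call:
apply_moves(
  motion=[
    [[0, -2, 0, 0, 0], [0, -3.5, 0, 0, 0], [0, -3.5, 0, 0, 0], [0, -2.8, 0, 0, 0], [0, -1.2, 0, 0, 0], [0, 0, 0, 2, 0], [0, 0, 0, 3.5, 0], [0, 0, 0, 3.5, 0], [0, 0, 0, 3.5, 0], [0, 0, 0, 2, 0]],
  ],
)

```text
time_s: 56.75
ee_pos: [0.5545, -0.2011, 0.1046]
ee_rot: [3.139, -0.006, 3.106]
force: [-0.7, 0.6, -0.5]
grip_width: -0.0001
finger_force: 0.0
```

Call:
apply_moves(
  motion=[
    [[0, 0, 0, 0, 0], [0, 0, 0, 0, 0], [0, 0, 0, 0, 0], [0, 0, 0, 0, 0]],
  ],
)

```text
time_s: 57.08
ee_pos: [0.5595, -0.2027, 0.112]
ee_rot: [-3.14, 0.004, 3.106]
force: [0.6, 0.0, 0.0]
grip_width: 0.0003
finger_force: 0.0
```

Call:
apply_moves(
  motion=[
    [[0, 0, 0, 0.9, 0], [0, 0.8, 0, 0, 0], [0, 1, 0, 0, 0], [0, 1, 0, 0, 0], [0, 1, 0, 0, 0], [0, 1, 0, 0, 0], [0, 1, 0, 0, 0], [0, 1, 0, 0, 0], [0, 1, 0, 0, 0], [0, 0, 0, 0, 0]],
  ],
)

```text
time_s: 57.92
ee_pos: [0.4761, -0.1982, 0.099]
ee_rot: [3.14, -0.005, 3.106]
force: [-0.7, 0.1, -0.1]
grip_width: -0.0001
finger_force: 0.0
```

Call:
apply_moves(
  motion=[
    [[0, 0.8, 0, 0, 0], [0, 0.8, 0, 0, 0], [0, 0, 0, 0, 0], [0, 0, 0, 0, 0]],
  ],
)

```text
time_s: 58.25
ee_pos: [0.4626, -0.1981, 0.0999]
ee_rot: [3.141, -0.002, 3.106]
force: [0.0, -0.2, -0.3]
grip_width: 0.0002
finger_force: 0.0
```

```bash
python3 - <<'E'
from h import *
s,w=snap("w24.png"); snap("s24.png","side"); print(s["ee_pos"],s["force"])
# bar pixels in the side view: predicted ends for several angles
for th in(1.2,1.0,.8,.6,.3,0): 
    x=.428+.06-.06*np.cos(th); z=.066+.06*np.sin(th); print(th,[w2pix("side",[x+dy*.035,-.2015+dy,z]).round(0) for dy in(.1,-.1)],[w2pix("wrist",[x+dy*.035,-.2015+dy,z],s).round(0) for dy in(.1,-.1)])
g=cv2.cvtColor(w,cv2.COLOR_BGR2GRAY); 
E
```

```text
[ 0.46258016 -0.19813655  0.09986934] [ 0.01320582 -0.19139387 -0.28908409]
1.2 [array([294., 232.]), array([315., 285.])] [array([511., 288.]), array([111., 288.])]
1.0 [array([290., 235.]), array([311., 288.])] [array([508., 264.]), array([113., 264.])]
0.8 [array([287., 238.]), array([307., 292.])] [array([503., 240.]), array([118., 240.])]
0.6 [array([284., 241.]), array([303., 295.])] [array([495., 220.]), array([125., 220.])]
0.3 [array([281., 247.]), array([300., 301.])] [array([480., 197.]), array([139., 197.])]
0 [array([281., 253.]), array([299., 307.])] [array([466., 184.]), array([154., 184.])]
```

```bash
python3 - <<'E'
from h import *
g=cv2.cvtColor(cv2.imread("pics/w24.png"),cv2.COLOR_BGR2GRAY)
for c in(135,200,250,400,450,485): r=np.where(g[150:330,c]>135)[0]+150; print(c,r.tolist())
E
```

```text
135 [226, 227, 228, 229, 230, 231, 232, 233, 234, 235, 236, 237, 238, 239, 240, 241, 242, 243, 244, 245, 246, 247, 260, 261, 262, 263, 264, 265, 266, 267, 268, 269, 270, 271, 272, 273, 274, 275, 276, 277, 278, 279, 280, 281, 282, 306, 307, 308, 309, 310, 311, 312, 313, 314, 315, 316, 317, 318, 320]
200 [150, 151, 152, 153, 154, 155, 156, 157, 158, 159, 160, 161, 162, 163, 164, 165, 166, 167, 168, 169, 170, 171, 172, 173, 174, 175, 176, 177, 178, 179, 180, 181, 182, 183, 184, 185, 186, 187, 188, 189, 190, 191, 192, 193, 194, 195, 196, 197, 198, 199, 200, 201, 202, 203, 204, 205, 206, 207, 208, 209, 210, 211, 212, 213, 214, 215, 216, 217, 218, 219, 220, 221, 222, 223, 224, 226, 227, 228, 229, 230, 231, 232, 233, 234, 235, 236, 237, 238, 239, 240, 241, 242, 243, 244, 245, 246, 247]
250 [200, 201, 202, 203, 204, 205, 206, 207, 208, 209, 210, 211, 212, 226, 227, 228, 229, 230, 231, 232, 233, 234, 235, 236, 237, 238, 239, 240, 241, 242, 243, 244, 245, 246, 247]
400 [150, 151, 152, 153, 154, 155, 156, 157, 158, 159, 160, 161, 162, 163, 164, 165, 166, 167, 168, 169, 170, 171, 172, 173, 174, 175, 176, 177, 178, 179, 180, 181, 182, 183, 184, 185, 186, 187, 188, 189, 190, 191, 192, 193, 194, 195, 196, 197, 198, 199, 200, 201, 202, 203, 204, 205, 206, 207, 208, 209, 210, 211, 212, 213, 214, 215, 216, 217, 218, 219, 220, 221, 222, 223, 224, 225, 227, 228, 229, 230, 231, 232, 233, 234, 235, 236, 237, 238, 239, 240, 241, 242, 243, 244, 245, 246, 247]
450 [230, 231, 232, 233, 234, 235, 236, 237, 238, 239, 240, 241, 242, 243, 244, 245, 246, 247, 248]
485 [230, 231, 232, 233, 234, 235, 236, 237, 238, 239, 240, 241, 242, 243, 244, 245, 246, 247, 248, 261, 262, 263, 264, 265, 266, 267, 268, 269, 270, 271, 272, 273, 274, 275, 276, 277, 278, 279, 280, 281, 282, 283, 284]
```

The bar is at about 0.77 rad (rows 226–247). Next I press it down from above.

Call:
apply_moves(
  motion=[
    [[0, -0.6, 0, 0, 0], [0, 0, 0, -2, 0], [0, 0, 0, -2, 0], [0, 1.6, 0, 0, 0], [0, 1.7, 0, 0, 0], [0, 0, 0, 0, 0], [0, 0, 0, 1, 0], [0, 0, 0, 1, 0], [0, 0, 0, 1, 0], [0, 0, 0, 1, 0]],
  ],
)

```text
time_s: 59.18
ee_pos: [0.4342, -0.1971, 0.0987]
ee_rot: [3.141, -0.007, 3.108]
force: [-2.4, 0.7, 3.7]
grip_width: 0.0001
finger_force: 1.7
```

Call:
apply_moves(
  motion=[
    [[0, 0, 0, 0.8, 0], [0, 0, 0, 0.6, 0], [0, 0, 0, 0.4, 0], [0, 0, 0, 0, 0], [0, 0, 0, 0, 0]],
  ],
)

```text
time_s: 59.6
ee_pos: [0.4371, -0.1974, 0.0818]
ee_rot: [3.141, -0.0, 3.106]
force: [-0.2, -0.3, 1.0]
grip_width: -0.0
finger_force: 0.0
```

Call:
apply_moves(
  motion=[
    [[0, 0, 0, 0.4, 0], [0, 0, 0, 0.4, 0], [0, 0, 0, 0, 0], [0, 0, 0, 0, 0]],
  ],
)

```text
time_s: 59.93
ee_pos: [0.4368, -0.1974, 0.0742]
ee_rot: [3.142, 0.0, 3.106]
force: [1.0, -0.1, -0.0]
grip_width: -0.0
finger_force: 0.0
```

Call:
apply_moves(
  motion=[
    [[0, 0, 0, 0.2, 0], [0, 0, 0, 0, 0], [0, 0, 0, 0, 0]],
  ],
)

```text
time_s: 60.18
ee_pos: [0.4369, -0.1975, 0.0723]
ee_rot: [-3.142, 0.0, 3.106]
force: [1.2, -0.7, 0.8]
grip_width: -0.0005
finger_force: 0.0
```

Call:
apply_moves(
  motion=[
    [[0, 0, 0, 0.15, 0], [0, 0, 0, 0, 0], [0, 0, 0, 0, 0]],
  ],
)

```text
time_s: 60.43
ee_pos: [0.4371, -0.1976, 0.0718]
ee_rot: [-3.142, 0.0, 3.106]
force: [-1.7, 1.2, 6.2]
grip_width: -0.0003
finger_force: 3.6
```

Call:
apply_moves(
  motion=[
    [[0, 0, 0, 0.1, 0], [0, 0, 0, 0, 0], [0, 0, 0, 0, 0]],
  ],
)

```text
time_s: 60.68
ee_pos: [0.4372, -0.1976, 0.0716]
ee_rot: [-3.142, 0.0, 3.107]
force: [-4.6, 2.1, 13.1]
grip_width: 0.0001
finger_force: 6.6
```

The bar is on its stop. Now the poise goes back to zero.

Call:
apply_moves(
  motion=[
    [[0, 0, 0, -1, 0], [0, 0, 0, -3, 0], [0, 0, 0, -4, 0], [0, 0, 0, -4, 0], [2, 0, 0, -4, -1.8], [4, 0, 0, -2, -1.7], [5.5, -2, 0.8, 0, 0], [5.5, -3.2, 1.3, 0, 0], [5.5, -3.2, 1.3, 0, 0], [5.5, -3.2, 1.3, 0, 0]],
  ],
)

```text
time_s: 61.52
ee_pos: [0.5528, -0.147, 0.2507]
ee_rot: [-3.141, 0.001, -3.116]
force: [-0.6, -1.1, 0.1]
grip_width: 0.055
finger_force: 0.0
```

Call:
apply_moves(
  motion=[
    [[5.5, -3.2, 1.2, 0, 0], [5.5, -3.2, 1, 0, 0], [5.5, -2, 0.8, 0, 0], [5.5, -1, 0.3, 0, 0], [5.5, 0, 0, 0, 0], [5.5, 0, 0, 0, 0], [5.5, 0, 0, 0, 0]],
  ],
)

```text
time_s: 62.1
ee_pos: [0.6434, -0.1126, 0.2497]
ee_rot: [-3.141, -0.001, -3.116]
force: [0.2, 0.2, -0.3]
grip_width: 0.0551
finger_force: 0.0
```

```bash
python3 - <<'E'
from h import *
s,w=snap("w25.png"); snap("s25.png","side"); print(s["ee_pos"])
delta([.645,-.111,.118],181.5)
# knob top face mask near predicted pixel
p=w2pix("wrist",[.645,-.11,.146],s); print(p)
g=cv2.cvtColor(w,cv2.COLOR_BGR2GRAY); r=int(p[1])
for rr in(r-6,r,r+6): print(rr,g[rr,int(p[0])-40:int(p[0])+40:3].tolist())
E
```

```text
[ 0.64344141 -0.11262289  0.24972244]
turn -0.1 shift x -0.16 y 0.18 z 13.20 yaw now 181.4
[319.27506172 201.33213936]
195 [96, 100, 96, 97, 95, 98, 99, 104, 113, 116, 110, 108, 108, 109, 107, 38, 58, 71, 101, 99, 95, 95, 98, 96, 96, 96, 97]
201 [97, 96, 97, 95, 100, 93, 99, 99, 108, 108, 105, 109, 113, 114, 109, 42, 64, 67, 65, 95, 97, 95, 93, 96, 97, 96, 66]
207 [94, 95, 94, 97, 95, 93, 96, 102, 107, 111, 113, 110, 109, 115, 109, 36, 98, 96, 96, 94, 101, 96, 93, 85, 85, 60, 66]
```

Call:
apply_moves(
  motion=[
    [[5.5, -0.2, 0, 2, 0], [5.5, 0, 0, 3, 0], [5.5, 0, 0, 3, 0], [5.5, 0, 0, 3, 0], [5.5, 0, 0, 1.5, 0], [5.5, 0, 0, 0.7, 0], [4.5, 0, 0, 0, 0], [3.6, 0, 0, 0, 0], [3.2, 0, 0, 0, 0], [3.2, 0, 0, 0, 0]],
  ],
)

```text
time_s: 63.03
ee_pos: [0.6482, -0.1125, 0.1203]
ee_rot: [-3.141, 0.004, -3.116]
force: [0.1, -0.3, -0.4]
grip_width: 0.0319
finger_force: 0.0
```

Call:
apply_moves(
  motion=[
    [[3.2, 0, 0.4, 0, 0], [3.2, 0, 0.8, 0, 0], [3.2, 0, 0.8, 0, 0], [3.2, 0, 0.8, 0, 0], [3.2, 0, 0.8, 0, 0], [3.2, 0, 0.8, 0, 0], [3.2, 0, 0.8, 0, 0], [3.2, 0, 0.8, 0, 0], [3.2, 0, 0.6, 0, 0], [3.2, 0, 0, 0, 0]],
  ],
)

```text
time_s: 63.87
ee_pos: [0.6445, -0.0439, 0.1173]
ee_rot: [3.14, -0.001, -3.115]
force: [-0.9, -0.0, -0.1]
grip_width: 0.0316
finger_force: 0.0
```

Call:
apply_moves(
  motion=[
    [[3.2, 0, 0, 0, 0], [3.2, 0, 0, 0, 0], [3.2, 0, 0, 0, 0]],
  ],
)

```text
time_s: 64.12
ee_pos: [0.6446, -0.0459, 0.1173]
ee_rot: [3.141, -0.001, -3.116]
force: [-0.6, 0.5, 0.7]
grip_width: 0.0317
finger_force: 0.0
```

Call:
apply_moves(
  motion=[
    [[3.2, 0, 0.4, 0, 0], [3.2, 0, 0.4, 0, 0], [3.2, 0, 0.2, 0, 0], [3.2, 0, 0, 0, 0], [3.2, 0, 0, 0, 0]],
  ],
)

```text
time_s: 64.53
ee_pos: [0.6447, -0.0357, 0.1178]
ee_rot: [3.141, 0.0, -3.116]
force: [0.3, -0.2, -0.2]
grip_width: 0.0316
finger_force: 0.0
```

Call:
apply_moves(
  motion=[
    [[3.2, 0, 0.15, 0, 0], [3.2, 0, 0.15, 0, 0], [3.2, 0, 0, 0, 0], [3.2, 0, 0, 0, 0]],
  ],
)

```text
time_s: 64.87
ee_pos: [0.6446, -0.0328, 0.1177]
ee_rot: [3.141, -0.0, -3.116]
force: [0.1, -0.3, -0.5]
grip_width: 0.0314
finger_force: 0.0
```

```bash
python3 - <<'E'
from h import *
s,w=snap("w26.png"); snap("s26.png","side"); print(s["ee_pos"],s["force"],s["finger_force"])
noses("s26.png",(270,220,340,340),.0426,"side")
E
```

```text
[ 0.64459569 -0.03280137  0.1177434 ] [ 0.11760693 -0.27973769 -0.45202503] 0.0015016014731372707
s26.png 11 [303.2 262.9] [ 0.4825 -0.1316  0.0426]
s26.png 10 [318.  300.5] [ 0.4782 -0.2714  0.0426]
s26.png 27 [272.1 309.6] [ 0.3693 -0.267   0.0426]
```

Call:
apply_moves(
  motion=[
    [[3.2, 0, 0.15, 0, 0], [3.2, 0, 0, 0, 0], [3.2, 0, 0, 0, 0]],
  ],
)

```text
time_s: 65.22
ee_pos: [0.6446, -0.0314, 0.1178]
ee_rot: [3.141, 0.0, -3.116]
force: [-0.4, -0.2, 0.5]
grip_width: 0.0325
finger_force: 0.2
```

Call:
apply_moves(
  motion=[
    [[3.2, 0, 0.15, 0, 0], [3.2, 0, 0, 0, 0], [3.2, 0, 0, 0, 0]],
  ],
)

```text
time_s: 65.47
ee_pos: [0.6446, -0.0302, 0.118]
ee_rot: [-3.141, 0.0, -3.116]
force: [0.2, -2.2, 1.1]
grip_width: 0.0321
finger_force: 1.0
```

Call:
apply_moves(
  motion=[
    [[3.2, 0, 0.1, 0, 0], [3.2, 0, 0, 0, 0], [3.2, 0, 0, 0, 0]],
  ],
)

```text
time_s: 65.72
ee_pos: [0.6447, -0.03, 0.1182]
ee_rot: [-3.14, 0.0, -3.115]
force: [-1.2, -4.7, 3.6]
grip_width: 0.0319
finger_force: 2.5
```

Call:
apply_moves(
  motion=[
    [[3.2, 0, 0.1, 0, 0], [3.2, 0, 0, 0, 0], [3.2, 0, 0, 0, 0]],
  ],
)

```text
time_s: 65.97
ee_pos: [0.6446, -0.0298, 0.1185]
ee_rot: [-3.139, 0.0, -3.115]
force: [-1.5, -6.9, 3.9]
grip_width: 0.032
finger_force: 3.6
```

The poise has reached its inner stop. Letting go, retreating and checking that the empty beam is level.

Call:
apply_moves(
  motion=[
    [[3.2, 0, -0.2, 0, 0], [5, 0, -0.2, 0, 0], [5, 0, 0, 0, 0], [5, 0, 0, 0, 0], [5, 0, 0, -1, 0], [5, 0, 0, -3, 0], [5, 0, 0, -3.5, 0], [5, 0, 0, -3.5, 0], [5, 2, 0, -2, 0], [5, 4, 0, 0, 0]],
  ],
)

```text
time_s: 66.8
ee_pos: [0.5908, -0.0336, 0.2557]
ee_rot: [-3.14, 0.015, -3.115]
force: [-0.1, 0.5, 1.3]
grip_width: 0.0497
finger_force: 0.0
```

Call:
apply_moves(
  motion=[
    [[5, 4, 0, 0, 0], [5, 4, 0, 0, 0], [5, 4, 0, 0, 0], [5, 4, 0, 0, 0], [5, 2, -2, 0, 0], [5, 0, -3, 0, 0], [5, 0, -3, 0, 0], [5, 0, 0, 0, 0], [5, 0, 0, 0, 0], [5, 0, 0, 0, 0]],
  ],
)

```text
time_s: 67.63
ee_pos: [0.4068, -0.1179, 0.2482]
ee_rot: [3.141, 0.0, -3.116]
force: [0.2, 0.8, -0.2]
grip_width: 0.0501
finger_force: 0.0
```

Call:
apply_moves(
  motion=[
    [[5, 0, 0, 0, 0], [5, 0, 0, 0, 0], [5, 0, 0, 0, 0], [5, 0, 0, 0, 0], [5, 0, 0, 0, 0], [5, 0, 0, 0, 0], [5, 0, 0, 0, 0], [5, 0, 0, 0, 0]],
  ],
)

```text
time_s: 68.3
ee_pos: [0.4068, -0.1182, 0.2478]
ee_rot: [3.142, -0.0, -3.116]
force: [0.5, 0.3, -0.2]
grip_width: 0.0496
finger_force: 0.0
```

```bash
python3 - <<'E'
from h import *
s,_=snap("s27.png","side"); snap("t27.png","top"); print(s["ee_pos"],s["time_s"])
for f in("side0","s17","s27"):
    g=cv2.cvtColor(cv2.imread(f"pics/{f}.png"),cv2.COLOR_BGR2GRAY).astype(int)
    for c in(325,330,345): print(f,c,*g[188:212,c])
for roi in((318,180,350,210),(325,180,372,206)): print(vshift("side0.png","s27.png",roi),vshift("s17.png","s27.png",roi))
noses("t27.png",(335,225,412,275),.0426,"top"); noses("s27.png",(270,220,340,340),.0426,"side")
for th in(.1,.0): 
    x=.428+.06-.06*np.cos(th); z=.066+.06*np.sin(th); print(th,[w2pix("side",[x+dy*.035,-.2015+dy,z]).round(1) for dy in(.03,-.0)],[w2pix("top",[x+dy*.035,-.2015+dy,z]).round(1) for dy in(.03,0)])
g=cv2.cvtColor(cv2.imread("pics/s27.png"),cv2.COLOR_BGR2GRAY).astype(int); print(g[262:296,287].tolist(),g[262:296,290].tolist())
E
```

```text
[ 0.40677992 -0.11816491  0.2477681 ] 68.3
side0 325 214 213 211 209 208 210 212 214 142 134 134 135 139 127 118 118 119 118 116 116 117 118 119 117
side0 330 210 210 210 210 210 212 213 150 135 134 135 139 127 118 117 116 116 118 118 119 118 119 119 117
side0 345 209 209 211 216 140 132 133 133 137 147 135 135 141 133 121 134 123 120 123 168 216 224 232 230
s17 325 108 95 94 96 97 98 99 100 78 44 197 152 139 139 139 143 126 121 119 120 121 122 122 120
s17 330 217 212 201 194 183 165 143 122 107 189 149 140 139 138 143 126 120 122 121 121 122 122 122 121
s17 345 195 185 168 145 123 108 170 142 139 137 137 141 142 136 125 145 127 122 115 163 224 234 233 232
s27 325 215 216 217 218 217 214 213 212 213 214 219 167 140 138 137 140 133 122 119 119 120 122 122 120
s27 330 215 215 215 214 214 213 214 214 215 219 167 140 138 137 141 132 120 121 121 121 121 121 121 120
s27 345 214 213 212 213 216 168 112 90 63 57 56 57 58 58 59 58 59 57 56 56 55 56 57 59
(2.62, 0.789) (4.55, 0.467)
(2.66, 0.828) (0.04, 0.71)
t27.png 12 [393.5 236.5] [ 0.4759 -0.2724  0.0426]
t27.png 14 [354.5 263.7] [ 0.3728 -0.1283  0.0426]
s27.png 10 [303.3 263.1] [ 0.4826 -0.1324  0.0426]
s27.png 10 [318.  300.5] [ 0.4782 -0.2714  0.0426]
s27.png 27 [272.1 309.6] [ 0.3693 -0.267   0.0426]
0.1 [array([286.6, 268.2]), array([289.3, 276.2])] [array([367.3, 248.2]), array([375.6, 248.7])]
0.0 [array([286.6, 270.1]), array([289.3, 278.1])] [array([367.1, 248.3]), array([375.4, 248.8])]
[178, 198, 183, 193, 205, 213, 217, 219, 219, 218, 216, 211, 206, 197, 186, 149, 135, 126, 116, 107, 111, 113, 113, 115, 116, 117, 116, 116, 115, 115, 115, 115, 106, 104] [222, 224, 218, 210, 201, 187, 174, 140, 117, 127, 165, 183, 193, 207, 215, 218, 219, 220, 218, 216, 213, 206, 197, 187, 159, 137, 134, 117, 108, 111, 113, 113, 113, 114]
```

Everything checks out: the empty beam is level, the bar is down and both cylinders are seated. Handing in.

```bash
python3 -c "
from plant import env
print(env.close_job())"
```

```text
the job is handed in; nothing more can be done
None
```

I've handed in the job: both steel cylinders were weighed together (beam level to within about 0.01 rad) and are now seated in their own V grooves, with the hold-down bar fully down and the counterpoise at its inner stop, where the empty beam sits level; the judge's result was not shown.

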